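# Put the hardware jars away in the push-to-open bin

## Robot

A 6-joint arm with a two-finger parallel gripper is mounted at the origin on the work surface. World frame = base frame: x ahead of the robot, y to its left, z up, the work surface at z = 0. Lengths are in m, angles in rad, forces in N, time in s.
With the tool pointing down it reaches from about 0.4 to 0.825 m from the base axis. Payload 7 kg.
Tool frame: the origin (TCP) lies midway between the tips of the shut fingers; the grasp point (between the pads) lies hold_point_z behind it (hold_point_z is the distance from the TCP to the grasp point, in m); z points along the fingers, y is the line along which they close (so a half turn about z gives the same grasp; the last joint's range is limited). The gripper opens to 88 mm and grips with 3 to 60 N. Pads are 19 mm wide; open, the fingers measure 130 mm over their backs; the gripper's body (78 mm by 193 mm) begins 47 mm behind the grasp point.
Start: joints at [1.427, 0.359, 0.012, 0, -1.224, -0.288], TCP at [0.282, 0.613, 0.206] pointing down, gripper open.
Joint ranges: [-3.07, 3.07], [-1.43, 2.12], [-1.02, 1.25], [-3.03, 1.67], [-3.05, -0], [-3.03, 3.03]. Speed limits (rad/s): [2.39, 2.39, 3.01, 3.14, 3.14, 3.14].

## Interface

Orientations are given as [roll, pitch, yaw] about the fixed x, y, z axes, in that order (R = Rz(yaw) Ry(pitch) Rx(roll)).
In Python, from station import * gives the robot as it stands.
- The arm moves only by the tool apply_moves, never from a script. Its argument "steps" is a list of rows, each an object with "translation": the shift along the world's x, y, z scaled (see below), a list of three; "rotation": the turn, a rotation vector about the world's x, y, z scaled (see below), a list of three. A call has exactly 10 rows; each row is the pose to reach, as a shift and turn from the pose commanded when the call began; what a row does not reach only later rows make up. The controller multiplies each number of a shift by 250 mm and each number of a turn by 30 degrees. A row lasts 1/12 s, in which the tool goes at most 41.7 mm and 7.16 degrees, less where a joint would pass 70% of its speed; a pose out of reach is approached as far as the arm can. A call with a number of a shift or a turn outside -1 to 1 is refused whole. A call with a gripper value outside its range is refused whole. "jaw" is the closure, from -1 (fully open) to 1 (shut), so that 0 is half open, set as the call begins (left out, the last holds). The fingers move at their own pace and stop on an object; "newtons" is the grip in N (left out, the last holds). Time passes only in rows, so rows that repeat a pose let the fingers close, or fill a call up. It gives the time, the measured TCP pose, the force, the opening and the grip force at its end, in the units of the state.
- get_state(): the state, without advancing time (a new reading comes with each control period).
- grab_frame(name): name is "scene" or "top"; returns the picture (400x640x3 uint8, blue, green, red); there is no depth.
- camera_model(name): a dict with "fx", "fy", "cx", "cy" (pixels), "xyz" and "rotation" of the camera in the world. Camera axes: x right, y down, z forward; pixel columns grow to the right and rows downward; lengths in m; the calibration is good to about 2 mm. A picture is of the moment at which its call begins. camera_model takes no time and is no camera call.
- job_done(): hands the job in; it is judged then, once.
The state is a dict: "t": time; "q": joint angles; "qd": joint speeds; "joint_efforts": joint torques, N m; "eef_pos": TCP position; "ee_rot": TCP orientation; "force": force on the tool from outside, world axes, zero at the start; "moment": the same for the moment, N m; "width": finger opening in m; "gripper_force": force on a finger pad.
Only numpy, scipy, OpenCV 4.12 (cv2) and the standard library are available. Lean on these libraries where they do the work, as an engineer would, in place of code of your own. Each camera call takes 0.05 s, during which the arm holds its last target. There are 200 camera calls.

## Task

Screw the loose caps of all the square hardware jars on the bench fully tight. Then press the front of the bin's flap lid down until its touch latch clicks, catch the lid by its front edge as it springs up, swing it right back, stand every jar upright in the bin, and shut the lid again so that it stays latched down. Do not knock over the spray can.

Things in the scene. Friction and masses are not known exactly. Their poses are not given: they have to be found in the camera images.
- bin: White open-topped storage bin fixed to the bench, 180 (x) by 360 (y) by 116 mm high to its rim; inside 164 by 344 mm, inner floor 8 mm above the bench. Origin: centre of its underside, on the bench. Its -x side is the front (faces the robot), the lid's hinge is on its +x side. The jars fit side by side along its y axis, clear below the shut lid.
- lid (a joint): Hinge of the grey flap lid, rad: 0 shut and latched, positive = front edge up, limits -0.064 and 1.75. Damped (0.45 N m s/rad), moves softly. At 0.49 it rests on its ejector. Pushed beyond vertical (1.57) it falls back to 1.75 and stays; brought forward of vertical it sinks softly to 0.49. The plate is 192 mm (hinge to front edge) by 364 by 8 mm, 0.34 kg; shut, its top is 136 mm above the bench.
- lid_press (a point): Press spot: middle of the lid, on its top face, 145 mm from the hinge (shut: 55 mm in front of the bin's centre). To open: press the shut lid down to its stop (-0.06 rad, 9 mm here, 3 to 5 N, then solid), let go briskly (10 mm in the first second): it springs to 0.49 rad in 1 to 2 s. To latch: press down from 0.49 to the stop once, let go: it stays at 0. Another press opens it.
- lid_edge (a point): Middle of the lid's front edge, half way through its thickness; moves with the lid. Shut: 12 mm in front of the bin's front wall. At 0.49 rad: 80 mm in front of the bin's centre, about 220 mm above the bench; a push of 2 to 5 N backwards and up on the edge swings the lid up.
- lid_hinge (a point): Middle of the lid's hinge line, on the lid's underside: 90 mm behind the bin's centre and 128 mm above the bench. The hinge line runs along the bin's y axis.
- jar1: Square grey plastic jar of hardware, 66 by 66 mm, 70 mm high to its shoulder, with a paper label band and a round aluminium screw cap on top: 56 mm across, 28 mm high (72 to 100 mm above the jar's foot). About 0.35 to 0.65 kg in all. Origin: centre of its underside; z up. A black mark on its shoulder lies on its +x side. Lift it by the cap. May be absent.
- cap1 (a joint): Captive screw cap of jar1, turning about the jar's vertical axis, radians: 0 = loosest, grows clockwise seen from above, 1.4 = tight stop. Needs about 0.04 N m, less than makes the standing jar turn on the bench. The black rib on top of the cap points to the black shoulder mark of the jar when tight.
- jar2: Square grey plastic jar of hardware, 66 by 66 mm, 70 mm high to its shoulder, with a paper label band and a round aluminium screw cap on top: 56 mm across, 28 mm high (72 to 100 mm above the jar's foot). About 0.35 to 0.65 kg in all. Origin: centre of its underside; z up. A black mark on its shoulder lies on its +x side. Lift it by the cap. May be absent.
- cap2 (a joint): Captive screw cap of jar2, turning about the jar's vertical axis, radians: 0 = loosest, grows clockwise seen from above, 1.4 = tight stop. Needs about 0.04 N m, less than makes the standing jar turn on the bench. The black rib on top of the cap points to the black shoulder mark of the jar when tight.
- jar3: Square grey plastic jar of hardware, 66 by 66 mm, 70 mm high to its shoulder, with a paper label band and a round aluminium screw cap on top: 56 mm across, 28 mm high (72 to 100 mm above the jar's foot). About 0.35 to 0.65 kg in all. Origin: centre of its underside; z up. A black mark on its shoulder lies on its +x side. Lift it by the cap. May be absent.
- cap3 (a joint): Captive screw cap of jar3, turning about the jar's vertical axis, radians: 0 = loosest, grows clockwise seen from above, 1.4 = tight stop. Needs about 0.04 N m, less than makes the standing jar turn on the bench. The black rib on top of the cap points to the black shoulder mark of the jar when tight.
- spray_can: Spray can, 54 mm across, 170 mm high, standing at the back of the bench; bystander. Origin: centre of its underside.

How it is judged:
On the way, in this order (a step that is already met when the one before it is completed fails the run):
1. every jar's cap is screwed tight (1.25 of 1.4 rad) (value of joint each of cap1, cap2, cap3 above 1.25 rad), for 0.2 s.
2. the shut lid is pressed down past its latch (below -0.04 rad) (value of joint lid below -0.04 rad).
3. the sprung-up lid is caught by the fingers (between 0.2 and 1.3 rad) (value of joint lid between 0.2 and 1.3 rad and contact force between the fingers and lid above 0.3 N).
4. the lid is swung right back (beyond 1.6 rad) (value of joint lid above 1.6 rad), for 0.3 s.
5. all the jars stand upright on the bin's floor while the lid is open (value of joint lid above 0.9 rad and x of jar1 in the frame of bin between -0.082 and 0.082 m and y of jar1 in the frame of bin between -0.172 and 0.172 m and z of each of jar1, jar2, jar3 in the frame of bin below 0.02 m and angle between each of jar1, jar2, jar3's own z axis and vertical below 0.2 rad and x of jar2 in the frame of bin between -0.082 and 0.082 m and y of jar2 in the frame of bin between -0.172 and 0.172 m and x of jar3 in the frame of bin between -0.082 and 0.082 m and y of jar3 in the frame of bin between -0.172 and 0.172 m), for 0.2 s.
6. the lid is shut and latched (value of joint lid between -0.02 and 0.03 rad), for 0.3 s.
At the end, for the whole second after the job is handed in: Every jar stands upright (within 0.2 rad) on the bin's floor, at rest, its cap screwed to at least 1.25 rad, and the lid is shut and held by its latch (within 0.03 rad of level) (all of step 1 and all of step 6 and x of jar1 in the frame of bin between -0.082 and 0.082 m and y of jar1 in the frame of bin between -0.172 and 0.172 m and z of each of jar1, jar2, jar3 in the frame of bin below 0.02 m and angle between each of jar1, jar2, jar3's own z axis and vertical below 0.2 rad and x of jar2 in the frame of bin between -0.082 and 0.082 m and y of jar2 in the frame of bin between -0.172 and 0.172 m and x of jar3 in the frame of bin between -0.082 and 0.082 m and y of jar3 in the frame of bin between -0.172 and 0.172 m and linear speed of each of jar1, jar2, jar3 below 0.05 m/s); the robot touches nothing.
It fails at once if spray can knocked over (angle between spray_can's own z axis and vertical above 0.6 rad).
Of jar1, jar2, jar3 only 2 to 3 are there at a start; the rules pass over those that are not, and their reading is None.
At some moment in a run one of jar1, jar2, jar3 may be knocked a few centimetres aside while the robot is not near it.
It also fails if it takes over 210 s, if anything falls off the work surface, if the arm or the gripper's body presses on something with over 40 N, if the wrist force passes 120 N, or if a joint passes its speed limit or range.

## Working session

There is one attempt and no reset: what is moved stays moved. The work goes in short steps, Python scripts to look and compute and a tool call to move; the robot and the scene stay as the last step left them, time stands still between calls to the robot, and variables do not carry over. Pictures are saved under pics/ and viewed, at most 14 in all, crops included, and the job is handed in when it is done.

Besides the shell and the picture viewer there is one more tool, called as name([rows], argument=value, ...), one row to a line, values as JSON. apply_moves: Moves the arm, as the interface text tells. Shifts and turns lie within -1 to 1; 1 stands for 250 mm of shift or 30 degrees of turn. Its arguments: {"type":"object","properties":{"steps":{"type":"array"},"jaw":{"type":"number"},"newtons":{"type":"number"}},"required":["steps"]}

```bash
mkdir -p pics; ls
python3 - <<'E'
from station import *
import cv2
print(get_state())
for n in("scene","top"):
    f=grab_frame(n); cv2.imwrite(f"pics/{n}0.png",f); print(camera_model(n))
E
```

```text
pics
{'t': 0.0, 'q': array([ 1.42709313e+00,  3.59352558e-01,  1.10290373e-02, -3.68215260e-04,
       -1.22405132e+00, -2.88081855e-01]), 'qd': array([ 0.00150272, -0.00051988,  0.00334945, -0.00144627,  0.00191135,
        0.00180417]), 'joint_efforts': array([ 5.00635906e-04, -5.82717168e+01,  2.93061858e+01,  6.99752882e+00,
        6.89646535e-03, -1.58378393e-04]), 'eef_pos': array([0.28229526, 0.61255587, 0.20492866]), 'ee_rot': array([ 3.13998084e+00, -1.16642492e-04, -4.31910360e-01]), 'force': array([ 0.14773456,  0.25328771, -0.61199393]), 'moment': array([ 0.01586691, -0.01872979, -0.01807966]), 'gripper_force': 0.0, 'width': 0.08777521753226529}
{'fx': 427.9184564545696, 'fy': 427.9184564545696, 'cx': 315.44405964384106, 'cy': 193.73911741707892, 'xyz': array([ 1.15183054, -0.22924129,  1.05371369]), 'rotation': array([-2.58241970e+00, -1.64973309e-03,  1.34402556e+00])}
{'fx': 414.829896091224, 'fy': 414.829896091224, 'cx': 319.29335104020345, 'cy': 204.54146640526912, 'xyz': array([ 0.51228772, -0.07608113,  1.18258506]), 'rotation': array([-3.06731246,  0.01189161, -1.54110615])}
```

View pics/scene0.png

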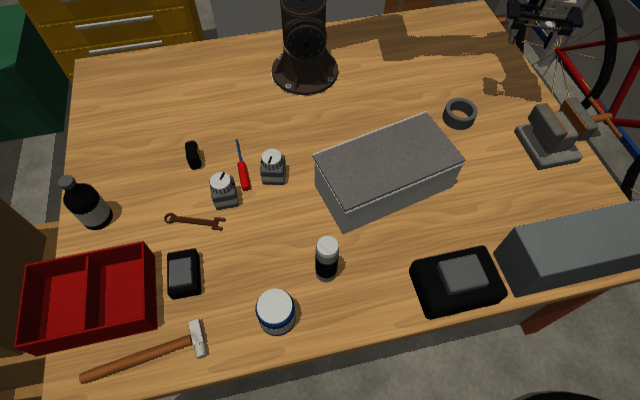

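View pics/top0.png

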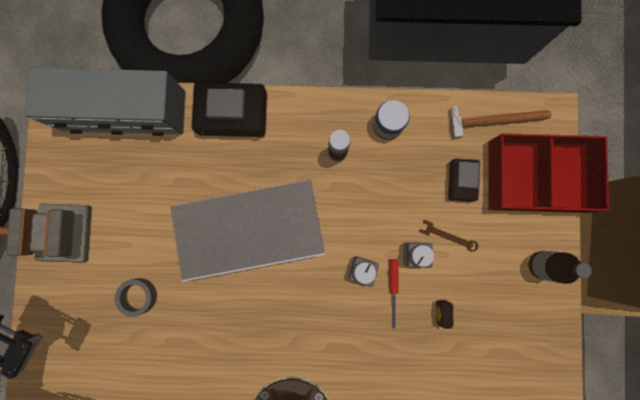

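Scene: two square jars at about (224,190) and (273,165). The bin with shut lid is around (390,170) and the spray can at (327,258). Top: the jar caps are at (364,270) and (420,255), the lid corners are about (172,207), (312,182), (324,255), (182,279), and the can is at (339,143).

```bash
cat > h.py <<'E'
import numpy as np, cv2
from scipy.spatial.transform import Rotation as R
from station import *
def ray(n,u,v):
    c=camera_model(n); d=np.array([(u-c["cx"])/c["fx"],(v-c["cy"])/c["fy"],1])
    return np.array(c["xyz"]), R.from_euler("xyz",c["rotation"]).as_matrix()@d
def plane(n,u,v,z):
    o,d=ray(n,u,v); return o+d*(z-o[2])/d[2]
def proj(n,p):
    c=camera_model(n); q=R.from_euler("xyz",c["rotation"]).as_matrix().T@(np.array(p)-c["xyz"])
    return np.array([c["fx"]*q[0]/q[2]+c["cx"],c["fy"]*q[1]/q[2]+c["cy"]])
E
python3 - <<'E'
from h import *
t=cv2.imread("pics/top0.png"); s=cv2.imread("pics/scene0.png")
a=cv2.resize(t[235:295,335:445],None,fx=7,fy=7,interpolation=cv2.INTER_CUBIC)
cv2.imwrite("pics/topcrop.png",a)
cv2.imwrite("pics/scrop.png",cv2.resize(s[140:215,200:300],None,fx=7.5,fy=7.5,interpolation=cv2.INTER_CUBIC))
for n,(u,v) in dict(a=(364,270),b=(420,255)).items(): print(n,plane("top",u,v,.1))
for n,(u,v) in dict(a=(272,156),b=(223,180)).items(): print(n,plane("scene",u,v,.1))
for u,v in((172,207),(312,182),(324,255),(182,279)): print(plane("top",u,v,.136))
for u,v in((314,157),(432,115),(464,157),(340,213)): print(plane("scene",u,v,.136))
print("can",plane("top",340,139,.17),plane("scene",327,243,.17))
E
```

```text
a [ 0.4262634  -0.18131261  0.1       ]
b [ 0.46914072 -0.32506465  0.1       ]
a [ 0.42288793 -0.1834753   0.1       ]
b [ 0.47278404 -0.32538657  0.1       ]
[0.57273995 0.31244035 0.136     ]
[ 0.64664791 -0.04109806  0.136     ]
[ 0.46331727 -0.07688969  0.136     ]
[0.39279792 0.27712277 0.136     ]
[ 0.47880092 -0.07635512  0.136     ]
[0.40827366 0.28609393 0.136     ]
[0.56854537 0.31480195 0.136     ]
[ 0.66057943 -0.05231925  0.136     ]
can [ 0.75135861 -0.1082198   0.17      ] [ 0.74785135 -0.10757901  0.17      ]
```

View pics/topcrop.png

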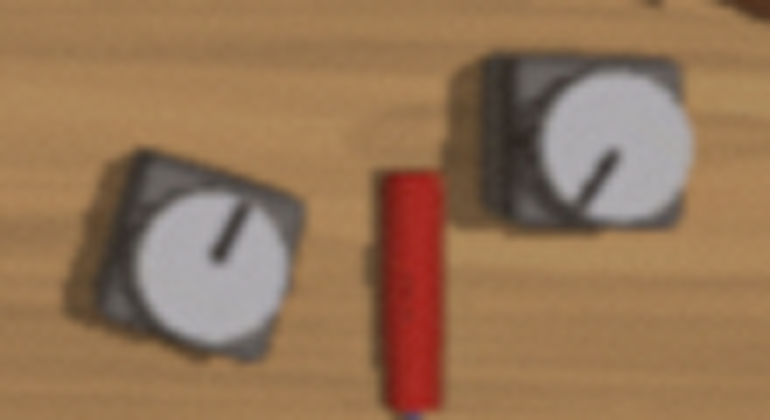

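View pics/scrop.png

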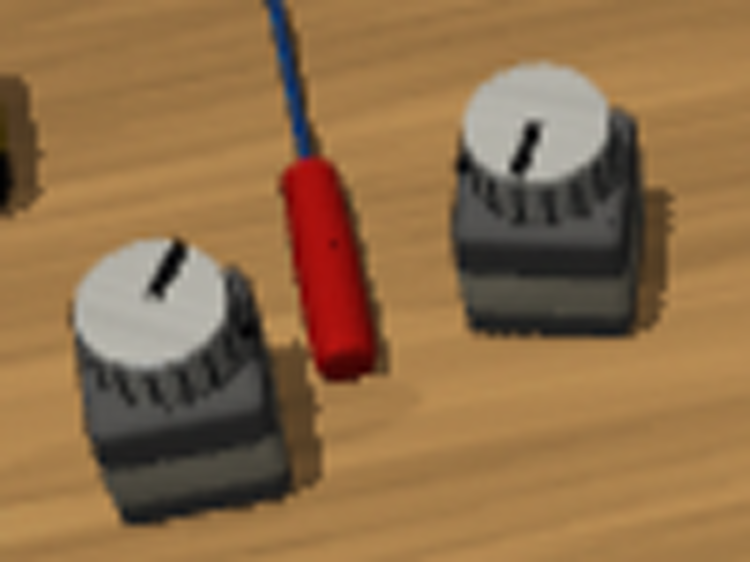

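Top crop: the rib of the left jar (a) points up-right and that of the right jar (b) points down-left. Scene crop: shoulder marks show at about (462,160) for jar a and (245,320) for jar b. Next I refine the bin pose and the cap angles.

```bash
cat >> h.py <<'E'
def jars(tag=None):
    f=grab_frame("top")
    if tag: cv2.imwrite(f"pics/{tag}.png",f)
    g=f.astype(int); m=((g.min(2)>125)&(g.max(2)-g.min(2)<25)).astype(np.uint8)
    cs,_=cv2.findContours(m,cv2.RETR_EXTERNAL,cv2.CHAIN_APPROX_NONE); out=[]
    for c in cs:
        (u,v),r=cv2.minEnclosingCircle(c); 
        if 8<r<15 and cv2.contourArea(c)>0.6*np.pi*r*r: out.append((round(u,1),round(v,1),round(r,1),plane("top",u,v,.1).round(4)))
    return out
E
python3 - <<'E'
from h import *
import station
print(getattr(station,"hold_point_z",None),[k for k in dir(station) if k[0]!="_"])
for j in jars(): print(j)
for n in("top","scene"):
    f=cv2.imread(f"pics/{n}0.png").astype(int); m=((f.max(2)-f.min(2)<22)&(f.max(2)>60)&(f.max(2)<150)).astype(np.uint8)
    m=cv2.morphologyEx(m,cv2.MORPH_OPEN,np.ones((5,5)))
    nn,l=cv2.connectedComponents(m); k=l[230,245] if n=="top" else l[160,390]
    c=max(cv2.findContours((l==k).astype(np.uint8),0,2)[0],key=cv2.contourArea)
    P=np.array([plane(n,u,v,.136)[:2] for (u,v) in cv2.convexHull(c)[:,0]],np.float32)*1000
    r=cv2.minAreaRect(P); print(n,r)
def ang(n,p,q,z): d=(plane(n,*q,z)-plane(n,*p,z))[:2]; return np.degrees(np.arctan2(d[1],d[0]))
f=lambda u,v:(335+u/7,235+v/7); g=lambda u,v:(200+u/7.5,140+v/7.5)
print("rib a",ang("top",f(217,262),f(245,206),.1),"b",ang("top",f(617,153),f(578,212),.1))
for nm,c,m in(("a",(.4246,-.1824),(462,162)),("b",(.471,-.3252),(247,322))):
    p=plane("scene",*g(*m),.07)[:2]; d=p-c; print(nm,"mark",p,np.hypot(*d),np.degrees(np.arctan2(d[1],d[0])))
E
```

```text
0.0188 ['Unreachable', 'camera_model', 'get_state', 'grab_frame', 'hold_point_z', 'job_done']
(365.0, 272.6, 10.6, array([ 0.4196, -0.1841,  0.1   ]))
(423.0, 255.5, 10.7, array([ 0.4681, -0.3328,  0.1   ]))
(339.4, 139.3, 10.0, array([ 0.767 , -0.1089,  0.1   ]))
top ((521.5076904296875, 120.45455932617188), (188.24264526367188, 359.84820556640625), 12.450201988220215)
scene ((553.9825439453125, 106.11743927001953), (245.64260864257812, 396.7548828125), 12.535184860229492)
rib a -25.417262108464968 b 147.41858249613867
a mark [ 0.4129654  -0.21429564] 0.03395136794182041 -110.04049350378864
b mark [ 0.46727006 -0.30285685] 0.022652344774596645 99.47750697989345
```

Bin centre is about (0.527, 0.122) at yaw 12.4°. The caps are at (0.421,-0.184) and (0.469,-0.332). Their ribs need about 85° and 55° clockwise. I'll travel to jar a, turning the wrist on the way.

apply_moves([
  {"translation": [0.08, -0.1, 0], "rotation": [0, 0, -0.1]},
  {"translation": [0.16, -0.2, 0], "rotation": [0, 0, -0.2]},
  {"translation": [0.24, -0.3, 0], "rotation": [0, 0, -0.3]},
  {"translation": [0.32, -0.4, 0], "rotation": [0, 0, -0.4]},
  {"translation": [0.4, -0.5, 0], "rotation": [0, 0, -0.5]},
  {"translation": [0.48, -0.6, 0], "rotation": [0, 0, -0.6]},
  {"translation": [0.56, -0.7, 0], "rotation": [0, 0, -0.7]},
  {"translation": [0.64, -0.8, 0], "rotation": [0, 0, -0.8]},
  {"translation": [0.72, -0.9, 0], "rotation": [0, 0, -0.9]},
  {"translation": [0.8, -1, 0], "rotation": [0, 0, -1]},
], jaw=-1, newtons=15)

```text
t: 0.98
eef_pos: [0.4831, 0.3616, 0.2058]
ee_rot: [3.141, 0.0, -0.958]
force: [0.4, 0.4, -0.3]
width: 0.0878
gripper_force: 0.0
```

apply_moves([
  {"translation": [0, -0.1, 0], "rotation": [0, 0, 0]},
  {"translation": [0, -0.2, 0], "rotation": [0, 0, 0]},
  {"translation": [0, -0.3, 0], "rotation": [0, 0, 0]},
  {"translation": [0, -0.4, 0], "rotation": [0, 0, 0]},
  {"translation": [0, -0.5, 0], "rotation": [0, 0, 0]},
  {"translation": [0, -0.6, 0], "rotation": [0, 0, 0]},
  {"translation": [0, -0.7, 0], "rotation": [0, 0, 0]},
  {"translation": [0, -0.8, 0], "rotation": [0, 0, 0]},
  {"translation": [0, -0.9, 0], "rotation": [0, 0, 0]},
  {"translation": [0, -1, 0], "rotation": [0, 0, 0]},
])

```text
t: 1.82
eef_pos: [0.4821, 0.1118, 0.2058]
ee_rot: [3.141, 0.0, -0.955]
force: [-0.2, 0.1, -0.5]
width: 0.0879
gripper_force: 0.0
```

apply_moves([
  {"translation": [0, -0.1, 0], "rotation": [0, 0, 0]},
  {"translation": [0, -0.2, 0], "rotation": [0, 0, 0]},
  {"translation": [0, -0.3, 0], "rotation": [0, 0, 0]},
  {"translation": [0, -0.4, 0], "rotation": [0, 0, 0]},
  {"translation": [0, -0.5, 0], "rotation": [0, 0, 0]},
  {"translation": [0, -0.6, 0], "rotation": [0, 0, 0]},
  {"translation": [0, -0.7, 0], "rotation": [0, 0, 0]},
  {"translation": [0, -0.8, 0], "rotation": [0, 0, 0]},
  {"translation": [0, -0.9, 0], "rotation": [0, 0, 0]},
  {"translation": [0, -0.9, 0], "rotation": [0, 0, 0]},
])

```text
t: 2.65
eef_pos: [0.4819, -0.1149, 0.2056]
ee_rot: [3.141, 0.0, -0.958]
force: [-0.3, 0.4, 0.0]
width: 0.0877
gripper_force: 0.0
```

apply_moves([
  {"translation": [-0.06, -0.07, 0], "rotation": [0, 0, 0]},
  {"translation": [-0.12, -0.14, 0], "rotation": [0, 0, 0]},
  {"translation": [-0.18, -0.21, 0], "rotation": [0, 0, 0]},
  {"translation": [-0.244, -0.276, -0.04], "rotation": [0, 0, 0]},
  {"translation": [-0.244, -0.276, -0.12], "rotation": [0, 0, 0]},
  {"translation": [-0.244, -0.276, -0.22], "rotation": [0, 0, 0]},
  {"translation": [-0.244, -0.276, -0.32], "rotation": [0, 0, 0]},
  {"translation": [-0.244, -0.276, -0.42], "rotation": [0, 0, 0]},
  {"translation": [-0.244, -0.276, -0.48], "rotation": [0, 0, 0]},
  {"translation": [-0.244, -0.276, -0.51], "rotation": [0, 0, 0]},
])

```text
t: 3.48
eef_pos: [0.4199, -0.1807, 0.0762]
ee_rot: [3.139, 0.002, -0.956]
force: [0.2, 0.8, 0.5]
width: 0.0876
gripper_force: 0.0
```

apply_moves([
  {"translation": [0, 0, 0], "rotation": [0, 0, 0]},
  {"translation": [0, 0, 0], "rotation": [0, 0, 0]},
  {"translation": [0, 0, 0], "rotation": [0, 0, 0]},
  {"translation": [0, 0, 0], "rotation": [0, 0, 0]},
  {"translation": [0, 0, 0], "rotation": [0, 0, 0]},
  {"translation": [0, 0, 0], "rotation": [0, 0, 0]},
  {"translation": [0, 0, 0], "rotation": [0, 0, 0]},
  {"translation": [0, 0, 0], "rotation": [0, 0, 0]},
  {"translation": [0, 0, 0], "rotation": [0, 0, 0]},
  {"translation": [0, 0, 0], "rotation": [0, 0, 0]},
], jaw=1, newtons=15)

```text
t: 4.32
eef_pos: [0.4219, -0.1815, 0.0795]
ee_rot: [-3.141, -0.001, -0.955]
force: [-2.5, -1.1, 7.0]
width: 0.0265
gripper_force: 3.5
```

Run:
```python
from h import *
s=get_state(); print(s["width"],s["gripper_force"],s["force"],s["moment"])
a=grab_frame("scene"); b=grab_frame("top")
A=cv2.resize(a[90:230,190:330],(560,560)); B=cv2.resize(b[220:310,320:440],(800,600))
cv2.imwrite("pics/g1.png",np.hstack([A[:500,:400],B[:500,:400]]))
```

```text
0.026524489286121136 3.5253641454210083 [-2.49645793 -1.12391913  6.95635194] [-5.21316717e-01  9.27415237e-01 -5.54471710e-04]
```

View pics/g1.png

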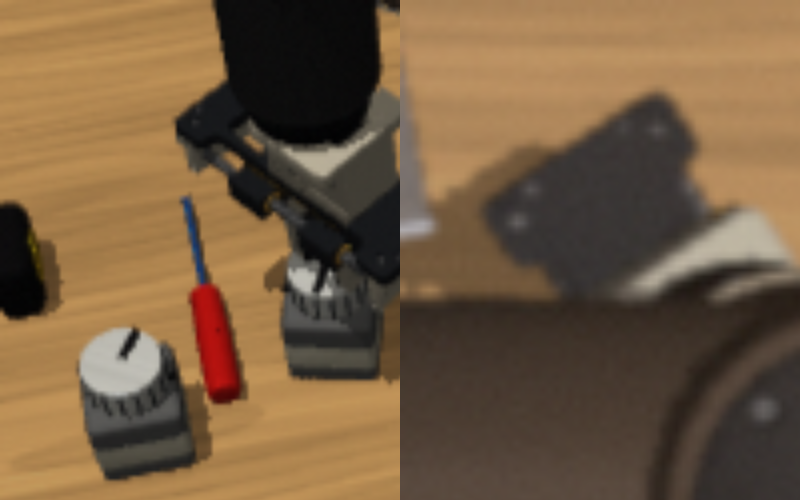

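Run:
```python
from h import *
s=get_state(); p=s["eef_pos"]; Rm=R.from_euler("xyz",s["ee_rot"]).as_matrix()
print(Rm.round(2))
for nm,l in (("tcp",(0,0,0)),("hold",(0,0,-.0188)),("f+",(0,.025,0)),("f-",(0,-.025,0)),("body+",(.039,.0965,-.066)),("body-",(.039,-.0965,-.066)),("b2",(-.039,.0965,-.066)),("b3",(-.039,-.0965,-.066))):
    w=p+Rm@np.array(l); print(nm,w.round(3),(proj("scene",w)-[190,90])*4)
a=grab_frame("scene"); cv2.imwrite("pics/g2.png",cv2.resize(a[100:200,215:335],(792,594),interpolation=cv2.INTER_CUBIC))
```

```text
[[ 0.58 -0.82  0.  ]
 [-0.82 -0.58 -0.  ]
 [ 0.   -0.   -1.  ]]
tcp [ 0.422 -0.181  0.08 ] [333.10369229 279.97756579]
hold [ 0.422 -0.181  0.098] [330.90763852 263.82849512]
f+ [ 0.402 -0.196  0.08 ] [308.09113    261.11424107]
f- [ 0.442 -0.167  0.08 ] [358.48380347 299.11807897]
body+ [ 0.366 -0.269  0.146] [184.72588704 180.75558319]
body- [ 0.523 -0.157  0.146] [388.66960283 335.34264146]
b2 [ 0.321 -0.205  0.145] [266.82172728 116.6923009 ]
b3 [ 0.478 -0.094  0.146] [470.10859251 263.20391394]
```

View pics/g2.png

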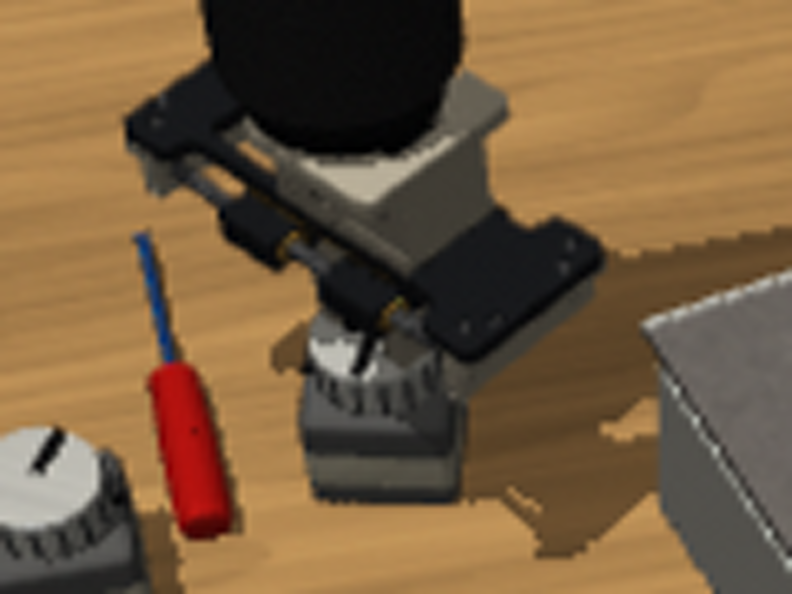

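The gripper reads 26 mm opening, so the cap isn't gripped as expected. The picture shows the jar unmoved under the gripper with the cap centre at (375,345). I'll open, rise and look again.

apply_moves([
  {"translation": [0, 0, 0], "rotation": [0, 0, 0]},
  {"translation": [0, 0, 0], "rotation": [0, 0, 0]},
  {"translation": [0, 0, 0], "rotation": [0, 0, 0]},
  {"translation": [0, 0, 0], "rotation": [0, 0, 0]},
  {"translation": [0, 0, 0], "rotation": [0, 0, 0]},
  {"translation": [0, 0, 0], "rotation": [0, 0, 0]},
  {"translation": [0, 0, 0], "rotation": [0, 0, 0]},
  {"translation": [0, 0, 0], "rotation": [0, 0, 0]},
  {"translation": [0, 0, 0], "rotation": [0, 0, 0]},
  {"translation": [0, 0, 0], "rotation": [0, 0, 0]},
], jaw=-1)

```text
t: 5.3
eef_pos: [0.4255, -0.1814, 0.0811]
ee_rot: [-3.137, -0.005, -0.953]
force: [2.3, 1.9, 17.1]
width: 0.0756
gripper_force: 8.2
```

Run:
```python
from h import *
s=get_state(); print(s["eef_pos"],s["width"],s["gripper_force"],s["force"],s["moment"])
a=grab_frame("scene"); cv2.imwrite("pics/g3.png",cv2.resize(a[100:200,215:335],(792,594),interpolation=cv2.INTER_CUBIC))
```

```text
[ 0.42548675 -0.18136225  0.08105835] 0.07557001168220578 8.22587376460433 [ 2.26746508  1.91971433 17.12318277] [ 0.23296954 -0.48659885 -0.0327571 ]
```

View pics/g3.png

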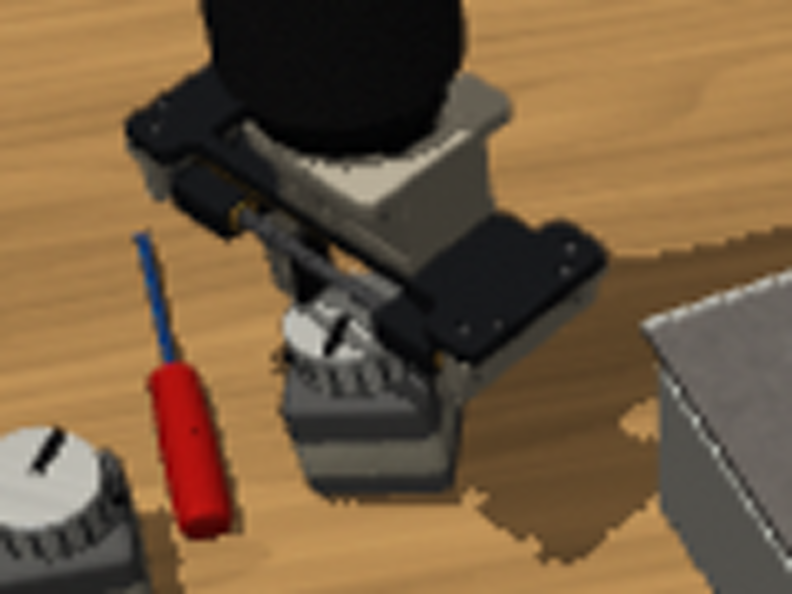

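Now the jar is tilted to the left, with the upward force at 17 N, so one finger is bearing on it. I'll rise straight up slowly and re-measure.

apply_moves([
  {"translation": [0, 0, 0.02], "rotation": [0, 0, 0]},
  {"translation": [0, 0, 0.04], "rotation": [0, 0, 0]},
  {"translation": [0, 0, 0.06], "rotation": [0, 0, 0]},
  {"translation": [0, 0, 0.08], "rotation": [0, 0, 0]},
  {"translation": [0, 0, 0.1], "rotation": [0, 0, 0]},
  {"translation": [0, 0, 0.13], "rotation": [0, 0, 0]},
  {"translation": [0, 0, 0.16], "rotation": [0, 0, 0]},
  {"translation": [0, 0, 0.2], "rotation": [0, 0, 0]},
  {"translation": [0, 0, 0.24], "rotation": [0, 0, 0]},
  {"translation": [0, 0, 0.24], "rotation": [0, 0, 0]},
], jaw=-1)

```text
t: 6.18
eef_pos: [0.4228, -0.1812, 0.1406]
ee_rot: [-3.139, -0.002, -0.955]
force: [0.6, 0.3, -0.7]
width: 0.0875
gripper_force: 0.0
```

Run:
```python
from h import *
s=get_state(); print(s["eef_pos"],s["width"],s["gripper_force"],s["force"],s["moment"])
a=grab_frame("scene"); cv2.imwrite("pics/g4.png",cv2.resize(a[90:200,205:337],(720,600),interpolation=cv2.INTER_CUBIC))
```

```text
[ 0.42278436 -0.18118606  0.14057046] 0.08746797683439896 0.0 [ 0.64578137  0.31558099 -0.65533943] [ 0.07591336 -0.15730618  0.02608843]
```

View pics/g4.png

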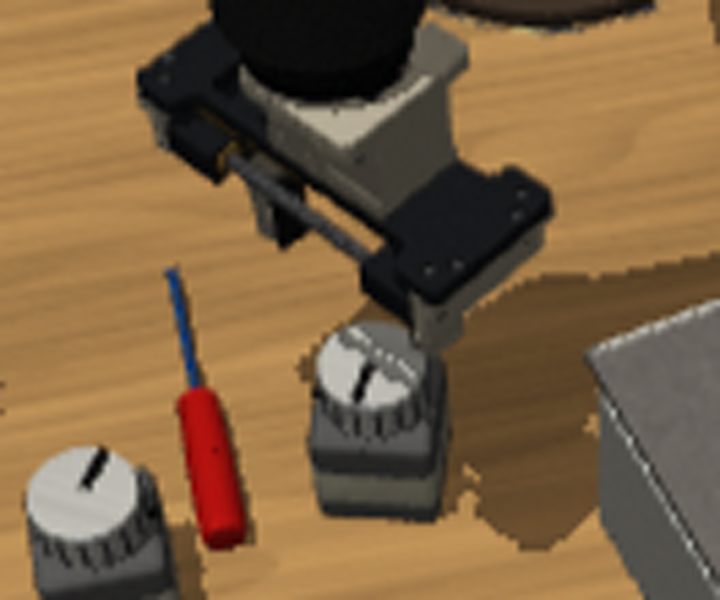

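Run:
```python
from h import *
s=get_state(); p=s["eef_pos"]; Rm=R.from_euler("xyz",s["ee_rot"]).as_matrix()
k=lambda w:((proj("scene",w)-[205,90])*5.4545).round()
for y in(-.065,-.044,0,.044,.065): print(y,k(p+Rm@[0,y,0]))
print("body",k(p+Rm@[.039,.0965,-.066]),k(p+Rm@[.039,-.0965,-.066]))
u=(205+378/5.4545,90+362/5.4545); print("cap",plane("scene",*u,.1))
```

```text
-0.065 [458. 380.]
-0.044 [427. 357.]
0 [363. 310.]
0.044 [301. 264.]
0.065 [272. 242.]
body [152. 166.] [442. 382.]
cap [ 0.42557575 -0.17746129  0.1       ]
```

The tips seem to sit higher than the TCP implies, so the fingers probably slid on top of the cap. The jar stands again with its cap at about (0.424,-0.178). I'll descend deeper and watch the force.

apply_moves([
  {"translation": [0.004, 0.012, -0.06], "rotation": [0, 0, 0]},
  {"translation": [0.004, 0.012, -0.12], "rotation": [0, 0, 0]},
  {"translation": [0.004, 0.012, -0.18], "rotation": [0, 0, 0]},
  {"translation": [0.004, 0.012, -0.22], "rotation": [0, 0, 0]},
  {"translation": [0.004, 0.012, -0.24], "rotation": [0, 0, 0]},
  {"translation": [0.004, 0.012, -0.25], "rotation": [0, 0, 0]},
  {"translation": [0.004, 0.012, -0.26], "rotation": [0, 0, 0]},
  {"translation": [0.004, 0.012, -0.27], "rotation": [0, 0, 0]},
  {"translation": [0.004, 0.012, -0.28], "rotation": [0, 0, 0]},
  {"translation": [0.004, 0.012, -0.28], "rotation": [0, 0, 0]},
], jaw=-1)

```text
t: 7.07
eef_pos: [0.4225, -0.178, 0.0683]
ee_rot: [-3.141, -0.0, -0.955]
force: [-0.2, 0.4, -0.2]
width: 0.0877
gripper_force: 0.0
```

Run:
```python
from h import *
s=get_state(); print(s["eef_pos"],s["width"],s["gripper_force"],s["force"],s["moment"])
a=grab_frame("scene"); cv2.imwrite("pics/g5.png",cv2.resize(a[90:200,205:337],(720,600),interpolation=cv2.INTER_CUBIC))
```

```text
[ 0.42248749 -0.17795811  0.06826879] 0.0876522861371182 0.0 [-0.19292853  0.42222099 -0.17860309] [0.0345557  0.00760593 0.02333045]
```

View pics/g5.png

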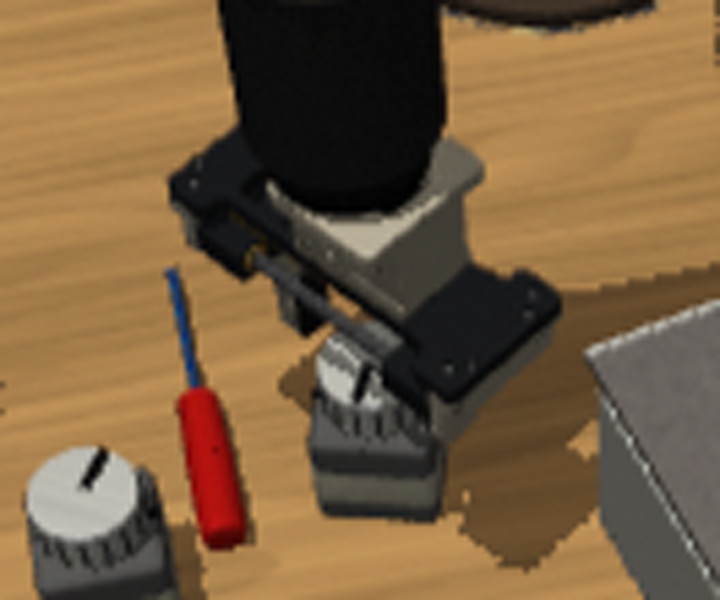

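Run:
```python
from h import *
s=get_state(); p=s["eef_pos"]; Rm=R.from_euler("xyz",s["ee_rot"]).as_matrix()
for z in (.06,.07,.08,.09,.1,.11): 
    w=plane("scene",205+308/5.4545,90+334/5.4545,z); print(z,(Rm.T@(w-p)).round(3))
```

```text
0.06 [-0.006  0.062  0.008]
0.07 [-0.002  0.056 -0.002]
0.08 [ 0.003  0.049 -0.012]
0.09 [ 0.008  0.043 -0.022]
0.1 [ 0.013  0.037 -0.032]
0.11 [ 0.017  0.03  -0.042]
```

apply_moves([
  {"translation": [0.004, 0.004, -0.01], "rotation": [0, 0, 0]},
  {"translation": [0.004, 0.004, -0.02], "rotation": [0, 0, 0]},
  {"translation": [0.004, 0.004, -0.03], "rotation": [0, 0, 0]},
  {"translation": [0.004, 0.004, -0.035], "rotation": [0, 0, 0]},
  {"translation": [0.004, 0.004, -0.04], "rotation": [0, 0, 0]},
  {"translation": [0.004, 0.004, -0.04], "rotation": [0, 0, 0]},
  {"translation": [0.004, 0.004, -0.04], "rotation": [0, 0, 0]},
  {"translation": [0.004, 0.004, -0.04], "rotation": [0, 0, 0]},
  {"translation": [0.004, 0.004, -0.04], "rotation": [0, 0, 0]},
  {"translation": [0.004, 0.004, -0.04], "rotation": [0, 0, 0]},
], jaw=-1)

```text
t: 7.95
eef_pos: [0.4235, -0.177, 0.0584]
ee_rot: [-3.141, -0.0, -0.955]
force: [-0.5, -0.1, 0.1]
width: 0.0878
gripper_force: 0.0
```

apply_moves([
  {"translation": [0, 0, 0], "rotation": [0, 0, 0]},
  {"translation": [0, 0, 0], "rotation": [0, 0, 0]},
  {"translation": [0, 0, 0], "rotation": [0, 0, 0]},
  {"translation": [0, 0, 0], "rotation": [0, 0, 0]},
  {"translation": [0, 0, 0], "rotation": [0, 0, 0]},
  {"translation": [0, 0, 0], "rotation": [0, 0, 0]},
  {"translation": [0, 0, 0], "rotation": [0, 0, 0]},
  {"translation": [0, 0, 0], "rotation": [0, 0, 0]},
  {"translation": [0, 0, 0], "rotation": [0, 0, 0]},
  {"translation": [0, 0, 0], "rotation": [0, 0, 0]},
], jaw=0.2, newtons=15)

```text
t: 8.78
eef_pos: [0.4233, -0.177, 0.0583]
ee_rot: [3.141, 0.0, -0.956]
force: [-1.5, -2.1, 1.5]
width: 0.0554
gripper_force: 15.0
```

Gripped properly now (55 mm, 15 N). Turning clockwise.

apply_moves([
  {"translation": [0, 0, 0], "rotation": [0, 0, -0.1]},
  {"translation": [0, 0, 0], "rotation": [0, 0, -0.2]},
  {"translation": [0, 0, 0], "rotation": [0, 0, -0.3]},
  {"translation": [0, 0, 0], "rotation": [0, 0, -0.4]},
  {"translation": [0, 0, 0], "rotation": [0, 0, -0.5]},
  {"translation": [0, 0, 0], "rotation": [0, 0, -0.6]},
  {"translation": [0, 0, 0], "rotation": [0, 0, -0.7]},
  {"translation": [0, 0, 0], "rotation": [0, 0, -0.8]},
  {"translation": [0, 0, 0], "rotation": [0, 0, -0.9]},
  {"translation": [0, 0, 0], "rotation": [0, 0, -1]},
])

```text
t: 9.62
eef_pos: [0.4241, -0.1766, 0.0582]
ee_rot: [-3.14, 0.0, -1.482]
force: [0.7, 1.4, -2.2]
width: 0.0555
gripper_force: 15.0
```

apply_moves([
  {"translation": [0, 0, 0], "rotation": [0, 0, -0.1]},
  {"translation": [0, 0, 0], "rotation": [0, 0, -0.2]},
  {"translation": [0, 0, 0], "rotation": [0, 0, -0.3]},
  {"translation": [0, 0, 0], "rotation": [0, 0, -0.4]},
  {"translation": [0, 0, 0], "rotation": [0, 0, -0.5]},
  {"translation": [0, 0, 0], "rotation": [0, 0, -0.6]},
  {"translation": [0, 0, 0], "rotation": [0, 0, -0.7]},
  {"translation": [0, 0, 0], "rotation": [0, 0, -0.8]},
  {"translation": [0, 0, 0], "rotation": [0, 0, -0.9]},
  {"translation": [0, 0, 0], "rotation": [0, 0, -1]},
])

```text
t: 10.45
eef_pos: [0.4242, -0.1766, 0.0582]
ee_rot: [-3.141, 0.001, -2.005]
force: [0.1, 0.7, -1.5]
width: 0.0554
gripper_force: 15.0
```

apply_moves([
  {"translation": [0, 0, 0], "rotation": [0, 0, -0.1]},
  {"translation": [0, 0, 0], "rotation": [0, 0, -0.2]},
  {"translation": [0, 0, 0], "rotation": [0, 0, -0.3]},
  {"translation": [0, 0, 0], "rotation": [0, 0, -0.4]},
  {"translation": [0, 0, 0], "rotation": [0, 0, -0.5]},
  {"translation": [0, 0, 0], "rotation": [0, 0, -0.6]},
  {"translation": [0, 0, 0], "rotation": [0, 0, -0.7]},
  {"translation": [0, 0, 0], "rotation": [0, 0, -0.8]},
  {"translation": [0, 0, 0], "rotation": [0, 0, -0.9]},
  {"translation": [0, 0, 0], "rotation": [0, 0, -1]},
])

```text
t: 11.28
eef_pos: [0.4242, -0.1766, 0.0583]
ee_rot: [-3.141, 0.001, -2.529]
force: [0.4, -0.0, -2.9]
width: 0.0558
gripper_force: 15.0
```

Run:
```python
from h import *
s=get_state(); print(s["eef_pos"],s["width"],s["force"],s["moment"],s["q"])
```

```text
[ 0.42422981 -0.17664054  0.05825583] 0.05576861599851773 [ 0.40808063 -0.02606516 -2.94009186] [ 0.18808977 -0.40966286  0.02741012] [ 3.56304237e-02  1.62280183e-01 -6.46604076e-01 -5.79371941e-04
 -7.60601096e-01 -9.93186741e-01]
```

apply_moves([
  {"translation": [0, 0, 0], "rotation": [0, 0, 0]},
  {"translation": [0, 0, 0], "rotation": [0, 0, 0]},
  {"translation": [0, 0, 0], "rotation": [0, 0, 0]},
  {"translation": [0, 0, 0], "rotation": [0, 0, 0]},
  {"translation": [0, 0, 0], "rotation": [0, 0, 0]},
  {"translation": [0, 0, 0], "rotation": [0, 0, 0]},
  {"translation": [0, 0, 0.1], "rotation": [0, 0, 0]},
  {"translation": [0, 0, 0.2], "rotation": [0, 0, 0]},
  {"translation": [0, 0, 0.3], "rotation": [0, 0, 0]},
  {"translation": [0, 0, 0.4], "rotation": [0, 0, 0]},
], jaw=-1)

```text
t: 12.12
eef_pos: [0.4232, -0.177, 0.1595]
ee_rot: [3.141, -0.0, -2.526]
force: [1.1, -0.4, -0.9]
width: 0.0875
gripper_force: 0.0
```

apply_moves([
  {"translation": [0.06, 0.08, 0.04], "rotation": [0, 0, 0.1]},
  {"translation": [0.12, 0.16, 0.08], "rotation": [0, 0, 0.2]},
  {"translation": [0.18, 0.24, 0.12], "rotation": [0, 0, 0.3]},
  {"translation": [0.24, 0.32, 0.16], "rotation": [0, 0, 0.4]},
  {"translation": [0.3, 0.4, 0.2], "rotation": [0, 0, 0.5]},
  {"translation": [0.36, 0.48, 0.2], "rotation": [0, 0, 0.6]},
  {"translation": [0.42, 0.56, 0.2], "rotation": [0, 0, 0.7]},
  {"translation": [0.48, 0.64, 0.2], "rotation": [0, 0, 0.8]},
  {"translation": [0.54, 0.72, 0.2], "rotation": [0, 0, 0.9]},
  {"translation": [0.6, 0.8, 0.2], "rotation": [0, 0, 1]},
])

```text
t: 12.95
eef_pos: [0.574, 0.0241, 0.2083]
ee_rot: [3.142, 0.0, -2.0]
force: [-0.4, -0.4, 0.2]
width: 0.0876
gripper_force: 0.0
```

Run:
```python
from h import *
for j in jars("t2"): print(j)
a=cv2.imread("pics/t2.png"); s=grab_frame("scene")
A=cv2.resize(a[225:305,330:450],(600,400),interpolation=cv2.INTER_CUBIC); B=cv2.resize(s[135:215,195:300],(252,192),interpolation=cv2.INTER_CUBIC)
B=cv2.resize(s[140:215,200:300],(267,200),interpolation=cv2.INTER_CUBIC)
o=np.zeros((600,600,3),np.uint8); o[:400]=A; o[400:,:267]=B; cv2.imwrite("pics/t2c.png",o)
```

```text
(362.3, 272.3, 11.0, array([ 0.4203, -0.1771,  0.1   ]))
(422.9, 255.5, 11.1, array([ 0.4681, -0.3327,  0.1   ]))
(339.1, 139.8, 10.1, array([ 0.7656, -0.1081,  0.1   ]))
```

View pics/t2c.png

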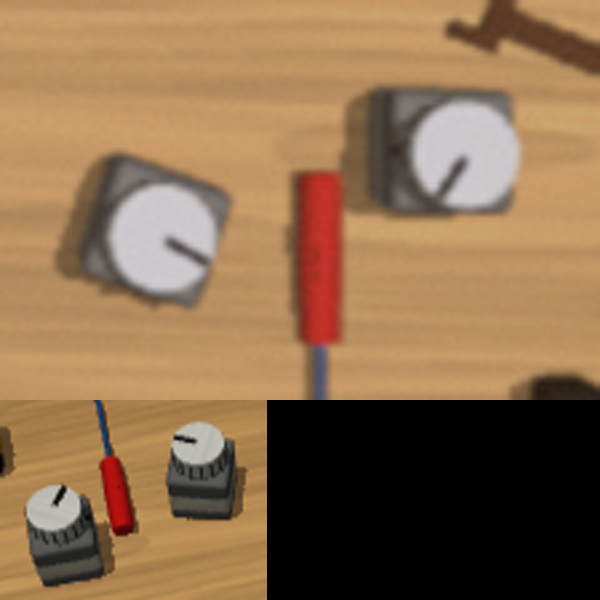

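The picture shows jar a's rib now in line with its shoulder mark side (about -115° world), so it is tight. Jar b is unchanged and needs about 57°. Heading to jar b at (0.472,-0.332).

apply_moves([
  {"translation": [-0.02, -0.07, 0], "rotation": [0, 0, 0]},
  {"translation": [-0.04, -0.15, 0], "rotation": [0, 0, 0]},
  {"translation": [-0.06, -0.25, 0], "rotation": [0, 0, 0]},
  {"translation": [-0.09, -0.35, 0], "rotation": [0, 0, 0]},
  {"translation": [-0.12, -0.45, 0], "rotation": [0, 0, 0]},
  {"translation": [-0.16, -0.55, 0], "rotation": [0, 0, 0]},
  {"translation": [-0.2, -0.65, 0], "rotation": [0, 0, 0]},
  {"translation": [-0.24, -0.75, 0], "rotation": [0, 0, 0]},
  {"translation": [-0.28, -0.85, 0], "rotation": [0, 0, 0]},
  {"translation": [-0.3, -0.9, 0], "rotation": [0, 0, 0]},
], jaw=-1)

```text
t: 13.88
eef_pos: [0.4968, -0.2042, 0.2084]
ee_rot: [3.141, -0.0, -2.004]
force: [0.2, 0.5, 0.6]
width: 0.0875
gripper_force: 0.0
```

apply_moves([
  {"translation": [-0.03, -0.1, 0], "rotation": [0, 0, 0]},
  {"translation": [-0.06, -0.2, 0], "rotation": [0, 0, 0]},
  {"translation": [-0.09, -0.3, 0], "rotation": [0, 0, 0]},
  {"translation": [-0.1, -0.4, 0], "rotation": [0, 0, 0]},
  {"translation": [-0.108, -0.524, 0], "rotation": [0, 0, 0]},
  {"translation": [-0.108, -0.524, -0.1], "rotation": [0, 0, 0]},
  {"translation": [-0.108, -0.524, -0.2], "rotation": [0, 0, 0]},
  {"translation": [-0.108, -0.524, -0.3], "rotation": [0, 0, 0]},
  {"translation": [-0.108, -0.524, -0.35], "rotation": [0, 0, 0]},
  {"translation": [-0.108, -0.524, -0.35], "rotation": [0, 0, 0]},
])

```text
t: 14.72
eef_pos: [0.4692, -0.3322, 0.1175]
ee_rot: [3.136, -0.0, -2.004]
force: [1.1, -0.1, 0.8]
width: 0.0874
gripper_force: 0.0
```

apply_moves([
  {"translation": [0.01, 0, -0.05], "rotation": [0, 0, 0]},
  {"translation": [0.01, 0, -0.1], "rotation": [0, 0, 0]},
  {"translation": [0.01, 0, -0.15], "rotation": [0, 0, 0]},
  {"translation": [0.01, 0, -0.19], "rotation": [0, 0, 0]},
  {"translation": [0.01, 0, -0.22], "rotation": [0, 0, 0]},
  {"translation": [0.01, 0, -0.238], "rotation": [0, 0, 0]},
  {"translation": [0.01, 0, -0.238], "rotation": [0, 0, 0]},
  {"translation": [0.01, 0, -0.238], "rotation": [0, 0, 0]},
  {"translation": [0.01, 0, -0.238], "rotation": [0, 0, 0]},
  {"translation": [0.01, 0, -0.238], "rotation": [0, 0, 0]},
])

```text
t: 15.55
eef_pos: [0.4744, -0.3331, 0.062]
ee_rot: [-3.141, 0.0, -2.002]
force: [0.8, -0.5, -0.2]
width: 0.0874
gripper_force: 0.0
```

apply_moves([
  {"translation": [0, 0, 0], "rotation": [0, 0, 0]},
  {"translation": [0, 0, 0], "rotation": [0, 0, 0]},
  {"translation": [0, 0, 0], "rotation": [0, 0, 0]},
  {"translation": [0, 0, 0], "rotation": [0, 0, 0]},
  {"translation": [0, 0, 0], "rotation": [0, 0, 0]},
  {"translation": [0, 0, 0], "rotation": [0, 0, 0]},
  {"translation": [0, 0, 0], "rotation": [0, 0, 0]},
  {"translation": [0, 0, 0], "rotation": [0, 0, 0]},
  {"translation": [0, 0, 0], "rotation": [0, 0, 0]},
  {"translation": [0, 0, 0], "rotation": [0, 0, 0]},
], jaw=0.2, newtons=15)

```text
t: 16.38
eef_pos: [0.4727, -0.3326, 0.0611]
ee_rot: [3.139, -0.0, -2.003]
force: [-4.4, 3.4, 4.1]
width: 0.0555
gripper_force: 15.0
```

apply_moves([
  {"translation": [0, 0, 0], "rotation": [0, 0, -0.1]},
  {"translation": [0, 0, 0], "rotation": [0, 0, -0.2]},
  {"translation": [0, 0, 0], "rotation": [0, 0, -0.3]},
  {"translation": [0, 0, 0], "rotation": [0, 0, -0.4]},
  {"translation": [0, 0, 0], "rotation": [0, 0, -0.5]},
  {"translation": [0, 0, 0], "rotation": [0, 0, -0.6]},
  {"translation": [0, 0, 0], "rotation": [0, 0, -0.7]},
  {"translation": [0, 0, 0], "rotation": [0, 0, -0.8]},
  {"translation": [0, 0, 0], "rotation": [0, 0, -0.9]},
  {"translation": [0, 0, 0], "rotation": [0, 0, -1]},
])

```text
t: 17.22
eef_pos: [0.4747, -0.3329, 0.0611]
ee_rot: [-3.141, 0.001, -2.529]
force: [0.8, 0.5, -2.9]
width: 0.0552
gripper_force: 15.0
```

apply_moves([
  {"translation": [0, 0, 0], "rotation": [0, 0, -0.1]},
  {"translation": [0, 0, 0], "rotation": [0, 0, -0.2]},
  {"translation": [0, 0, 0], "rotation": [0, 0, -0.3]},
  {"translation": [0, 0, 0], "rotation": [0, 0, -0.4]},
  {"translation": [0, 0, 0], "rotation": [0, 0, -0.5]},
  {"translation": [0, 0, 0], "rotation": [0, 0, -0.6]},
  {"translation": [0, 0, 0], "rotation": [0, 0, -0.7]},
  {"translation": [0, 0, 0], "rotation": [0, 0, -0.8]},
  {"translation": [0, 0, 0], "rotation": [0, 0, -0.9]},
  {"translation": [0, 0, 0], "rotation": [0, 0, -1]},
])

```text
t: 18.05
eef_pos: [0.4748, -0.3331, 0.061]
ee_rot: [-3.141, 0.001, -3.052]
force: [1.5, -0.9, -4.0]
width: 0.0557
gripper_force: 14.9
```

apply_moves([
  {"translation": [0, 0, 0], "rotation": [0, 0, -0.1]},
  {"translation": [0, 0, 0], "rotation": [0, 0, -0.2]},
  {"translation": [0, 0, 0], "rotation": [0, 0, -0.3]},
  {"translation": [0, 0, 0], "rotation": [0, 0, -0.4]},
  {"translation": [0, 0, 0], "rotation": [0, 0, -0.5]},
  {"translation": [0, 0, 0], "rotation": [0, 0, -0.5]},
  {"translation": [0, 0, 0], "rotation": [0, 0, -0.5]},
  {"translation": [0, 0, 0], "rotation": [0, 0, -0.5]},
  {"translation": [0, 0, 0], "rotation": [0, 0, -0.5]},
  {"translation": [0, 0, 0], "rotation": [0, 0, -0.5]},
])

```text
t: 18.88
eef_pos: [0.4739, -0.3329, 0.0611]
ee_rot: [3.141, -0.0, 2.972]
force: [0.3, 0.3, -4.7]
width: 0.056
gripper_force: 15.0
```

apply_moves([
  {"translation": [0, 0, 0], "rotation": [0, 0, 0]},
  {"translation": [0, 0, 0], "rotation": [0, 0, 0]},
  {"translation": [0, 0, 0], "rotation": [0, 0, 0]},
  {"translation": [0, 0, 0], "rotation": [0, 0, 0]},
  {"translation": [0, 0, 0], "rotation": [0, 0, 0]},
  {"translation": [0, 0, 0], "rotation": [0, 0, 0]},
  {"translation": [0, 0, 0.1], "rotation": [0, 0, 0]},
  {"translation": [0, 0, 0.25], "rotation": [0, 0, 0]},
  {"translation": [0, 0, 0.4], "rotation": [0, 0, 0]},
  {"translation": [0, 0, 0.56], "rotation": [0, 0, 0]},
], jaw=-1)

```text
t: 19.72
eef_pos: [0.4733, -0.3328, 0.2025]
ee_rot: [3.141, -0.001, 2.972]
force: [0.3, -0.7, -1.0]
width: 0.0877
gripper_force: 0.0
```

Both caps turned. I'll check them while travelling to the lid with the fingers shut.

apply_moves([
  {"translation": [0, 0.1, 0], "rotation": [0, 0, 0.07]},
  {"translation": [0.02, 0.2, 0], "rotation": [0, 0, 0.15]},
  {"translation": [0.04, 0.3, 0], "rotation": [0, 0, 0.22]},
  {"translation": [0.06, 0.4, 0], "rotation": [0, 0, 0.3]},
  {"translation": [0.08, 0.5, 0], "rotation": [0, 0, 0.37]},
  {"translation": [0.1, 0.6, 0], "rotation": [0, 0, 0.45]},
  {"translation": [0.12, 0.7, 0], "rotation": [0, 0, 0.52]},
  {"translation": [0.14, 0.8, 0], "rotation": [0, 0, 0.6]},
  {"translation": [0.16, 0.9, 0], "rotation": [0, 0, 0.67]},
  {"translation": [0.16, 1, 0], "rotation": [0, 0, 0.74]},
], jaw=1)

```text
t: 20.55
eef_pos: [0.5145, -0.0817, 0.2015]
ee_rot: [-3.141, 0.0, -2.922]
force: [0.7, -0.4, -0.1]
width: 0.0265
gripper_force: 0.0
```

apply_moves([
  {"translation": [-0.02, 0.1, 0], "rotation": [0, 0, 0]},
  {"translation": [-0.04, 0.2, 0], "rotation": [0, 0, 0]},
  {"translation": [-0.06, 0.3, 0], "rotation": [0, 0, 0]},
  {"translation": [-0.08, 0.4, 0], "rotation": [0, 0, 0]},
  {"translation": [-0.1, 0.5, 0], "rotation": [0, 0, 0]},
  {"translation": [-0.12, 0.6, 0], "rotation": [0, 0, 0]},
  {"translation": [-0.14, 0.7, 0], "rotation": [0, 0, 0]},
  {"translation": [-0.15, 0.77, 0], "rotation": [0, 0, 0]},
  {"translation": [-0.15, 0.77, 0], "rotation": [0, 0, 0]},
  {"translation": [-0.15, 0.77, 0], "rotation": [0, 0, 0]},
])

```text
t: 21.38
eef_pos: [0.4763, 0.1103, 0.2015]
ee_rot: [3.142, 0.0, -2.922]
force: [-0.7, -0.6, 0.3]
width: 0.0006
gripper_force: 0.0
```

Run:
```python
from h import *
for j in jars("t3"): print(j)
a=cv2.imread("pics/t3.png"); cv2.imwrite("pics/t3c.png",cv2.resize(a[225:305,330:450],(600,400),interpolation=cv2.INTER_CUBIC))
```

```text
(362.3, 272.2, 10.8, array([ 0.4204, -0.1771,  0.1   ]))
(421.8, 254.3, 10.8, array([ 0.4712, -0.3296,  0.1   ]))
(339.1, 139.7, 10.1, array([ 0.7659, -0.1082,  0.1   ]))
```

View pics/t3c.png

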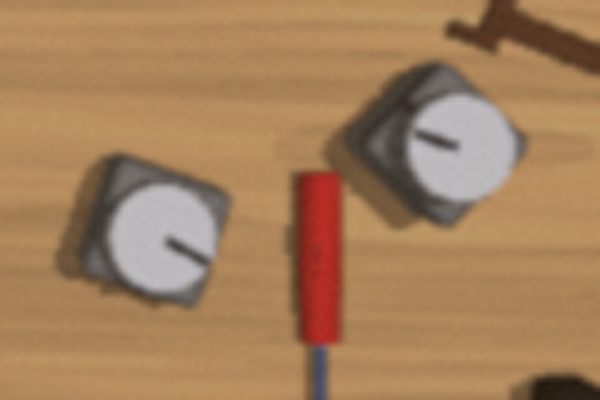

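Jar a's rib lines up with its mark. Jar b's rib points to about 71° while its body has turned about 41°. I'll check numerically where b's shoulder mark is.

Run:
```python
from h import *
S=grab_frame("scene").max(2); T=grab_frame("top").max(2)
S0=cv2.imread("pics/scene0.png").max(2); T0=cv2.imread("pics/top0.png").max(2)
def prof(img,n,c,r,z): return [int(cv2.getRectSubPix(img.astype(np.float32),(1,1),tuple(map(float,proj(n,(c[0]+r*np.cos(a),c[1]+r*np.sin(a),z)))))[0,0]) for a in np.radians(range(0,360,10))]
for nm,c0,c1 in(("a",(.4235,-.1835),(.4242,-.1766)),("b",(.472,-.332),(.4745,-.3293))):
  for r in (.030,.033):
    print(nm,r,"S0",prof(S0,"scene",c0,r,.07)); print("   S",prof(S,"scene",c1,r,.07))
    print("   T0",prof(T0,"top",c0,r,.07)); print("   T",prof(T,"top",c1,r,.07))
s=S[140:215,200:300];
```

```text
a 0.03 S0 [80, 81, 83, 83, 81, 63, 48, 38, 34, 37, 45, 42, 72, 177, 178, 177, 177, 179, 179, 178, 181, 181, 179, 179, 171, 66, 59, 62, 73, 79, 78, 80, 76, 76, 76, 75]
   S [86, 88, 87, 88, 79, 68, 53, 34, 34, 42, 49, 52, 128, 188, 187, 182, 185, 186, 168, 59, 54, 171, 186, 186, 151, 53, 50, 59, 71, 75, 80, 86, 85, 80, 82, 85]
   T0 [96, 86, 97, 105, 102, 90, 70, 69, 57, 61, 68, 76, 91, 106, 128, 151, 163, 168, 171, 173, 174, 173, 173, 172, 168, 165, 158, 146, 119, 117, 105, 93, 89, 97, 107, 101]
   T [106, 99, 111, 116, 113, 98, 82, 67, 64, 70, 76, 89, 95, 119, 146, 162, 177, 184, 188, 188, 189, 189, 186, 118, 132, 179, 166, 151, 138, 126, 112, 103, 98, 104, 121, 118]
a 0.033 S0 [65, 74, 81, 76, 65, 34, 36, 52, 68, 55, 42, 68, 75, 149, 174, 175, 174, 175, 178, 180, 180, 181, 180, 179, 98, 29, 61, 78, 82, 83, 83, 80, 76, 63, 59, 58]
   S [74, 86, 88, 87, 66, 43, 36, 42, 43, 41, 62, 74, 58, 183, 187, 182, 186, 186, 182, 115, 46, 146, 184, 185, 102, 60, 84, 80, 85, 86, 87, 84, 76, 67, 62, 64]
   T0 [136, 106, 88, 101, 94, 73, 62, 61, 59, 56, 59, 70, 69, 71, 82, 95, 112, 132, 148, 163, 1
[... 897 characters left out ...]
, 169, 144, 118, 104, 108]
b 0.033 S0 [53, 53, 63, 77, 82, 80, 64, 40, 62, 91, 70, 59, 52, 65, 152, 178, 179, 128, 21, 153, 181, 179, 179, 174, 178, 129, 76, 82, 88, 79, 83, 84, 83, 76, 65, 54]
   S [88, 82, 67, 46, 32, 34, 38, 56, 69, 85, 88, 119, 151, 173, 182, 184, 186, 184, 187, 186, 184, 181, 184, 187, 188, 153, 76, 84, 86, 84, 78, 72, 71, 75, 83, 87]
   T0 [155, 150, 123, 98, 95, 103, 95, 71, 57, 53, 48, 56, 63, 67, 67, 66, 64, 79, 104, 132, 154, 166, 169, 169, 172, 171, 170, 170, 165, 147, 112, 102, 91, 100, 131, 150]
   T [110, 103, 82, 65, 61, 58, 59, 68, 86, 92, 87, 80, 69, 66, 65, 64, 73, 87, 100, 138, 158, 178, 185, 187, 187, 184, 182, 178, 162, 163, 174, 170, 159, 151, 134, 110]
```

Jar b's mark is at about 47° and the rib at 71°, so about 24° remains. The jar body turned because the grip lifted it slightly. I'll redo both caps while pressing lightly down, starting with b.

apply_moves([
  {"translation": [0, -0.1, 0], "rotation": [0, 0, 0.1]},
  {"translation": [0, -0.2, 0], "rotation": [0, 0, 0.2]},
  {"translation": [0, -0.3, 0], "rotation": [0, 0, 0.3]},
  {"translation": [0, -0.4, 0], "rotation": [0, 0, 0.4]},
  {"translation": [0, -0.5, 0], "rotation": [0, 0, 0.5]},
  {"translation": [0, -0.6, 0], "rotation": [0, 0, 0.6]},
  {"translation": [0, -0.7, 0], "rotation": [0, 0, 0.7]},
  {"translation": [0, -0.8, 0], "rotation": [0, 0, 0.8]},
  {"translation": [0, -0.9, 0], "rotation": [0, 0, 0.9]},
  {"translation": [0, -1, 0], "rotation": [0, 0, 1]},
], jaw=-1)

```text
t: 22.37
eef_pos: [0.476, -0.1426, 0.2015]
ee_rot: [-3.141, 0.0, -2.399]
force: [0.4, 0.5, -0.2]
width: 0.0617
gripper_force: 0.0
```

apply_moves([
  {"translation": [0, -0.1, 0], "rotation": [0, 0, 0.1]},
  {"translation": [0, -0.2, 0], "rotation": [0, 0, 0.2]},
  {"translation": [0, -0.3, 0], "rotation": [0, 0, 0.3]},
  {"translation": [0, -0.4, 0], "rotation": [0, 0, 0.4]},
  {"translation": [0, -0.5, 0], "rotation": [0, 0, 0.5]},
  {"translation": [0, -0.6, 0], "rotation": [0, 0, 0.6]},
  {"translation": [0, -0.7, 0], "rotation": [0, 0, 0.7]},
  {"translation": [0, -0.76, -0.05], "rotation": [0, 0, 0.8]},
  {"translation": [0, -0.76, -0.1], "rotation": [0, 0, 0.9]},
  {"translation": [0, -0.76, -0.15], "rotation": [0, 0, 1]},
])

```text
t: 23.2
eef_pos: [0.4755, -0.3325, 0.1631]
ee_rot: [3.141, -0.0, -1.878]
force: [0.0, 0.6, -0.2]
width: 0.0876
gripper_force: 0.0
```

apply_moves([
  {"translation": [0, 0, -0.08], "rotation": [0, 0, 0]},
  {"translation": [0, 0, -0.16], "rotation": [0, 0, 0]},
  {"translation": [0, 0, -0.24], "rotation": [0, 0, 0]},
  {"translation": [0, 0, -0.3], "rotation": [0, 0, 0]},
  {"translation": [0, 0, -0.35], "rotation": [0, 0, 0]},
  {"translation": [0, 0, -0.39], "rotation": [0, 0, 0]},
  {"translation": [0, 0, -0.41], "rotation": [0, 0, 0]},
  {"translation": [0, 0, -0.416], "rotation": [0, 0, 0]},
  {"translation": [0, 0, -0.416], "rotation": [0, 0, 0]},
  {"translation": [0, 0, -0.416], "rotation": [0, 0, 0]},
])

```text
t: 24.03
eef_pos: [0.4769, -0.3308, 0.0606]
ee_rot: [-3.141, -0.0, -1.877]
force: [-0.2, -1.2, -0.6]
width: 0.0878
gripper_force: 0.0
```

apply_moves([
  {"translation": [0, 0, 0], "rotation": [0, 0, 0]},
  {"translation": [0, 0, 0], "rotation": [0, 0, 0]},
  {"translation": [0, 0, 0], "rotation": [0, 0, 0]},
  {"translation": [0, 0, 0], "rotation": [0, 0, 0]},
  {"translation": [0, 0, 0], "rotation": [0, 0, 0]},
  {"translation": [0, 0, 0], "rotation": [0, 0, 0]},
  {"translation": [0, 0, -0.005], "rotation": [0, 0, 0]},
  {"translation": [0, 0, -0.01], "rotation": [0, 0, 0]},
  {"translation": [0, 0, -0.01], "rotation": [0, 0, 0]},
  {"translation": [0, 0, -0.01], "rotation": [0, 0, 0]},
], jaw=0.2, newtons=20)

```text
t: 24.87
eef_pos: [0.4747, -0.3301, 0.0591]
ee_rot: [3.139, -0.0, -1.877]
force: [-10.5, 7.0, 22.6]
width: 0.0559
gripper_force: 20.1
```

apply_moves([
  {"translation": [0, 0, 0], "rotation": [0, 0, -0.1]},
  {"translation": [0, 0, 0], "rotation": [0, 0, -0.2]},
  {"translation": [0, 0, 0], "rotation": [0, 0, -0.3]},
  {"translation": [0, 0, 0], "rotation": [0, 0, -0.4]},
  {"translation": [0, 0, 0], "rotation": [0, 0, -0.5]},
  {"translation": [0, 0, 0], "rotation": [0, 0, -0.6]},
  {"translation": [0, 0, 0], "rotation": [0, 0, -0.7]},
  {"translation": [0, 0, 0], "rotation": [0, 0, -0.8]},
  {"translation": [0, 0, 0], "rotation": [0, 0, -0.9]},
  {"translation": [0, 0, 0], "rotation": [0, 0, -1]},
])

```text
t: 25.7
eef_pos: [0.4766, -0.3305, 0.0589]
ee_rot: [-3.141, 0.0, -2.403]
force: [-1.0, 3.7, 9.3]
width: 0.0553
gripper_force: 20.0
```

Run:
```python
from h import *
s=get_state(); print(s["eef_pos"],s["ee_rot"],s["width"],s["force"],s["moment"])
```

```text
[ 0.47664776 -0.3304561   0.05888478] [-3.14054314e+00  3.93684779e-04 -2.40251461e+00] 0.055305013537582985 [-1.04177039  3.66347772  9.33404094] [1.31795013 0.34658184 0.04884344]
```

apply_moves([
  {"translation": [0, 0, -0.004], "rotation": [0, 0, -0.1]},
  {"translation": [0, 0, -0.004], "rotation": [0, 0, -0.2]},
  {"translation": [0, 0, -0.004], "rotation": [0, 0, -0.3]},
  {"translation": [0, 0, -0.004], "rotation": [0, 0, -0.4]},
  {"translation": [0, 0, -0.004], "rotation": [0, 0, -0.5]},
  {"translation": [0, 0, -0.004], "rotation": [0, 0, -0.5]},
  {"translation": [0, 0, -0.004], "rotation": [0, 0, -0.5]},
  {"translation": [0, 0, -0.004], "rotation": [0, 0, -0.5]},
  {"translation": [0, 0, -0.004], "rotation": [0, 0, -0.5]},
  {"translation": [0, 0, -0.004], "rotation": [0, 0, -0.5]},
])

```text
t: 26.53
eef_pos: [0.4791, -0.3317, 0.0588]
ee_rot: [-3.137, 0.003, -2.661]
force: [-0.8, -0.5, 12.8]
width: 0.0555
gripper_force: 20.0
```

apply_moves([
  {"translation": [0, 0, 0.006], "rotation": [0, 0, 0]},
  {"translation": [0, 0, 0.006], "rotation": [0, 0, 0]},
  {"translation": [0, 0, 0.006], "rotation": [0, 0, 0]},
  {"translation": [0, 0, 0.006], "rotation": [0, 0, 0]},
  {"translation": [0, 0, 0.006], "rotation": [0, 0, 0]},
  {"translation": [0, 0, 0.006], "rotation": [0, 0, 0]},
  {"translation": [0, 0, 0.1], "rotation": [0, 0, 0]},
  {"translation": [0, 0, 0.2], "rotation": [0, 0, 0]},
  {"translation": [0, 0, 0.3], "rotation": [0, 0, 0]},
  {"translation": [0, 0, 0.4], "rotation": [0, 0, 0]},
], jaw=-1)

```text
t: 27.37
eef_pos: [0.4762, -0.3304, 0.1572]
ee_rot: [3.141, -0.001, -2.662]
force: [0.4, -1.0, 0.1]
width: 0.0876
gripper_force: 0.0
```

apply_moves([
  {"translation": [-0.02, 0.06, 0], "rotation": [0, 0, 0.1]},
  {"translation": [-0.04, 0.12, 0], "rotation": [0, 0, 0.2]},
  {"translation": [-0.06, 0.18, 0], "rotation": [0, 0, 0.3]},
  {"translation": [-0.08, 0.24, 0], "rotation": [0, 0, 0.4]},
  {"translation": [-0.1, 0.32, 0], "rotation": [0, 0, 0.5]},
  {"translation": [-0.12, 0.4, 0], "rotation": [0, 0, 0.6]},
  {"translation": [-0.15, 0.48, 0], "rotation": [0, 0, 0.7]},
  {"translation": [-0.18, 0.56, 0], "rotation": [0, 0, 0.8]},
  {"translation": [-0.2, 0.61, 0], "rotation": [0, 0, 0.9]},
  {"translation": [-0.2, 0.61, 0], "rotation": [0, 0, 1]},
])

```text
t: 28.2
eef_pos: [0.4254, -0.1763, 0.1565]
ee_rot: [3.142, 0.001, -2.135]
force: [0.1, 1.0, 0.3]
width: 0.0877
gripper_force: 0.0
```

Run:
```python
from h import *
T=grab_frame("top"); cv2.imwrite("pics/t4.png",T); S=grab_frame("scene"); cv2.imwrite("pics/s4.png",S)
print(jars()); g=lambda img,n,p:int(cv2.getRectSubPix(img.max(2).astype(np.float32),(1,1),tuple(map(float,proj(n,p))))[0,0])
c=(.4745,-.331)
for nm,img,n,r,z in(("rib top","T","top",.02,.1),("rib sc","S","scene",.02,.1),("mark top","T","top",.031,.07),("mark sc","S","scene",.031,.07)):
    im=T if img=="T" else S
    print(nm,[g(im,n,(c[0]+r*np.cos(a),c[1]+r*np.sin(a),z)) for a in np.radians(range(0,360,10))])
```

```text
[(422.6, 252.6, 10.9, array([ 0.4755, -0.3317,  0.1   ])), (339.1, 139.8, 10.1, array([ 0.7656, -0.1081,  0.1   ]))]
rib top [195, 186, 120, 101, 173, 193, 195, 194, 195, 193, 194, 194, 194, 194, 193, 193, 193, 193, 195, 194, 195, 194, 194, 195, 194, 193, 192, 192, 193, 194, 194, 194, 193, 194, 195, 194]
rib sc [187, 116, 25, 120, 187, 186, 187, 187, 186, 186, 186, 186, 184, 186, 181, 177, 181, 186, 186, 186, 187, 188, 189, 189, 188, 187, 185, 183, 186, 189, 188, 191, 190, 188, 189, 188]
mark top [110, 101, 80, 57, 83, 99, 93, 99, 69, 60, 65, 62, 58, 62, 66, 85, 93, 104, 104, 126, 162, 172, 169, 186, 183, 189, 189, 189, 192, 192, 190, 188, 176, 156, 142, 126]
mark sc [66, 78, 14, 68, 59, 71, 70, 82, 61, 98, 166, 176, 171, 159, 179, 188, 186, 188, 184, 182, 181, 182, 183, 184, 187, 189, 131, 69, 69, 63, 72, 78, 72, 86, 73, 82]
```

Jar b's rib and mark now both sit at about 23°, so it is tight. Doing the same 30° check turn on jar a.

apply_moves([
  {"translation": [-0.004, 0, -0.08], "rotation": [0, 0, 0]},
  {"translation": [-0.004, 0, -0.16], "rotation": [0, 0, 0]},
  {"translation": [-0.004, 0, -0.24], "rotation": [0, 0, 0]},
  {"translation": [-0.004, 0, -0.3], "rotation": [0, 0, 0]},
  {"translation": [-0.004, 0, -0.35], "rotation": [0, 0, 0]},
  {"translation": [-0.004, 0, -0.38], "rotation": [0, 0, 0]},
  {"translation": [-0.004, 0, -0.39], "rotation": [0, 0, 0]},
  {"translation": [-0.004, 0, -0.39], "rotation": [0, 0, 0]},
  {"translation": [-0.004, 0, -0.39], "rotation": [0, 0, 0]},
  {"translation": [-0.004, 0, -0.39], "rotation": [0, 0, 0]},
])

```text
t: 29.18
eef_pos: [0.4262, -0.1781, 0.0596]
ee_rot: [-3.14, 0.001, -2.139]
force: [0.1, 0.6, -0.2]
width: 0.088
gripper_force: 0.0
```

apply_moves([
  {"translation": [0, 0, 0], "rotation": [0, 0, 0]},
  {"translation": [0, 0, 0], "rotation": [0, 0, 0]},
  {"translation": [0, 0, 0], "rotation": [0, 0, 0]},
  {"translation": [0, 0, 0], "rotation": [0, 0, 0]},
  {"translation": [0, 0, 0], "rotation": [0, 0, 0]},
  {"translation": [0, 0, 0], "rotation": [0, 0, 0]},
  {"translation": [0, 0, -0.005], "rotation": [0, 0, 0]},
  {"translation": [0, 0, -0.01], "rotation": [0, 0, 0]},
  {"translation": [0, 0, -0.01], "rotation": [0, 0, 0]},
  {"translation": [0, 0, -0.01], "rotation": [0, 0, 0]},
], jaw=0.2, newtons=20)

```text
t: 30.02
eef_pos: [0.4236, -0.1776, 0.0572]
ee_rot: [3.139, -0.001, -2.139]
force: [-11.3, 10.0, 22.2]
width: 0.0554
gripper_force: 20.0
```

apply_moves([
  {"translation": [0, 0, 0], "rotation": [0, 0, -0.1]},
  {"translation": [0, 0, 0], "rotation": [0, 0, -0.2]},
  {"translation": [0, 0, 0], "rotation": [0, 0, -0.3]},
  {"translation": [0, 0, 0], "rotation": [0, 0, -0.4]},
  {"translation": [0, 0, 0], "rotation": [0, 0, -0.5]},
  {"translation": [0, 0, 0], "rotation": [0, 0, -0.6]},
  {"translation": [0, 0, 0], "rotation": [0, 0, -0.7]},
  {"translation": [0, 0, 0], "rotation": [0, 0, -0.8]},
  {"translation": [0, 0, 0], "rotation": [0, 0, -0.8]},
  {"translation": [0, 0, 0], "rotation": [0, 0, -0.8]},
])

```text
t: 30.85
eef_pos: [0.424, -0.1778, 0.0572]
ee_rot: [3.14, -0.002, -2.558]
force: [-9.3, 6.0, 19.3]
width: 0.0555
gripper_force: 20.0
```

apply_moves([
  {"translation": [0, 0, 0.006], "rotation": [0, 0, 0]},
  {"translation": [0, 0, 0.006], "rotation": [0, 0, 0]},
  {"translation": [0, 0, 0.006], "rotation": [0, 0, 0]},
  {"translation": [0, 0, 0.006], "rotation": [0, 0, 0]},
  {"translation": [0, 0, 0.006], "rotation": [0, 0, 0]},
  {"translation": [0, 0, 0.006], "rotation": [0, 0, 0]},
  {"translation": [0, 0, 0.1], "rotation": [0, 0, 0]},
  {"translation": [0, 0, 0.25], "rotation": [0, 0, 0]},
  {"translation": [0, 0, 0.4], "rotation": [0, 0, 0]},
  {"translation": [0, 0, 0.57], "rotation": [0, 0, 0]},
], jaw=-1)

```text
t: 31.68
eef_pos: [0.4245, -0.178, 0.1989]
ee_rot: [3.14, -0.002, -2.558]
force: [1.3, 0.6, -1.0]
width: 0.0878
gripper_force: 0.0
```

apply_moves([
  {"translation": [0.02, 0.1, 0], "rotation": [0, 0, -0.07]},
  {"translation": [0.04, 0.2, 0], "rotation": [0, 0, -0.14]},
  {"translation": [0.06, 0.3, 0], "rotation": [0, 0, -0.21]},
  {"translation": [0.08, 0.4, 0], "rotation": [0, 0, -0.28]},
  {"translation": [0.1, 0.5, 0], "rotation": [0, 0, -0.35]},
  {"translation": [0.12, 0.6, 0], "rotation": [0, 0, -0.42]},
  {"translation": [0.14, 0.7, 0], "rotation": [0, 0, -0.49]},
  {"translation": [0.16, 0.8, 0], "rotation": [0, 0, -0.56]},
  {"translation": [0.18, 0.9, 0], "rotation": [0, 0, -0.63]},
  {"translation": [0.2, 1, 0], "rotation": [0, 0, -0.7]},
], jaw=1)

```text
t: 32.52
eef_pos: [0.4755, 0.0733, 0.198]
ee_rot: [3.142, 0.0, -2.926]
force: [0.9, -0.1, 0.0]
width: 0.0264
gripper_force: 0.0
```

apply_moves([
  {"translation": [0, 0.08, 0], "rotation": [0, 0, 0]},
  {"translation": [0, 0.15, 0], "rotation": [0, 0, 0]},
  {"translation": [0, 0.15, -0.05], "rotation": [0, 0, 0]},
  {"translation": [0, 0.15, -0.1], "rotation": [0, 0, 0]},
  {"translation": [0, 0.15, -0.15], "rotation": [0, 0, 0]},
  {"translation": [0, 0.15, -0.2], "rotation": [0, 0, 0]},
  {"translation": [0, 0.15, -0.2], "rotation": [0, 0, 0]},
  {"translation": [0, 0.15, -0.2], "rotation": [0, 0, 0]},
  {"translation": [0, 0.15, -0.2], "rotation": [0, 0, 0]},
  {"translation": [0, 0.15, -0.2], "rotation": [0, 0, 0]},
])

```text
t: 33.35
eef_pos: [0.476, 0.1097, 0.1489]
ee_rot: [3.141, 0.001, -2.924]
force: [0.4, -0.6, 0.5]
width: 0.0001
gripper_force: 0.0
```

Run:
```python
from h import *
T=grab_frame("top"); S=grab_frame("scene"); s=get_state(); print(s["eef_pos"],s["force"],s["width"])
print(jars()); g=lambda im,n,p:int(cv2.getRectSubPix(im.max(2).astype(np.float32),(1,1),tuple(map(float,proj(n,p))))[0,0])
c=(.424,-.1775)
for nm,im,n,r,z in(("rib top",T,"top",.02,.1),("rib sc",S,"scene",.02,.1),("mark top",T,"top",.031,.07),("mark sc",S,"scene",.031,.07),("mark sc",S,"scene",.033,.065)):
    print(nm,[g(im,n,(c[0]+r*np.cos(a),c[1]+r*np.sin(a),z)) for a in np.radians(range(180,300,6))])
cv2.imwrite("pics/s5.png",cv2.resize(S[140:200,245:305],(500,500),interpolation=cv2.INTER_CUBIC))
```

```text
[0.47591646 0.1097069  0.14878291] [-0.72699535 -0.92038954 -0.46005549] 0.0004613001338851539
[(362.5, 272.2, 10.8, array([ 0.4205, -0.1776,  0.1   ])), (422.5, 252.5, 10.8, array([ 0.4758, -0.3314,  0.1   ])), (339.1, 139.7, 10.1, array([ 0.7659, -0.1082,  0.1   ]))]
rib top [187, 188, 185, 170, 136, 103, 111, 153, 181, 187, 186, 188, 187, 187, 187, 186, 186, 187, 188, 187]
rib sc [187, 187, 187, 185, 161, 102, 47, 58, 116, 162, 182, 186, 186, 186, 186, 186, 186, 187, 188, 188]
mark top [180, 181, 182, 184, 174, 123, 97, 149, 181, 175, 170, 175, 164, 151, 145, 127, 116, 121, 121, 114]
mark sc [127, 36, 57, 153, 185, 186, 186, 186, 186, 186, 144, 88, 69, 71, 74, 74, 76, 83, 83, 85]
mark sc [104, 37, 120, 177, 185, 186, 186, 186, 186, 145, 84, 73, 87, 86, 84, 85, 87, 88, 89, 89]
```

View pics/s5.png

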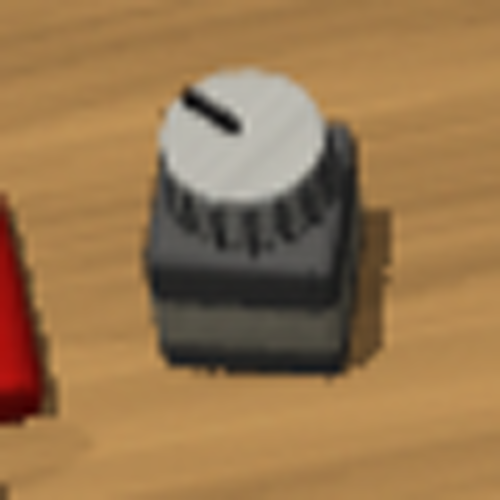

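Run:
```python
from h import *
T=grab_frame("top"); cv2.imwrite("pics/t6.png",T)
for nm,f,bx in(("a0","top0",(345,250,385,295)),("a2","t2",(345,250,385,295)),("a6","t6",(345,250,385,295)),("b0","top0",(400,235,440,275)),("b6","t6",(400,235,442,275))):
    x0,y0,x1,y1=bx; g=cv2.resize(cv2.imread(f"pics/{f}.png")[y0:y1,x0:x1],None,fx=6,fy=6,interpolation=cv2.INTER_CUBIC).astype(int)
    m=(g.max(2)-g.min(2)<28).astype(np.uint8); m=cv2.morphologyEx(m,cv2.MORPH_OPEN,np.ones((9,9)))
    c=max(cv2.findContours(m,0,1)[0],key=cv2.contourArea); h=cv2.approxPolyDP(cv2.convexHull(c),7,True)[:,0]
    e=[]
    for p,q in zip(h,np.roll(h,-1,0)):
        P,Q=(plane("top",x0+w[0]/6,y0+w[1]/6,.07) for w in(p,q)); d=(Q-P)[:2]
        if np.hypot(*d)>.02: e.append((int(np.hypot(*d)*1000),int(np.degrees(np.arctan2(d[1],d[0]))%90)))
    print(nm,e)
```

```text
a0 [(64, 74), (30, 82), (29, 66), (20, 84), (41, 70), (48, 72)]
a2 [(51, 69), (29, 78), (29, 66), (58, 74), (43, 71)]
a6 [(20, 81), (43, 68), (58, 73), (20, 83), (40, 68), (50, 71)]
b0 [(70, 0), (26, 14), (33, 79), (55, 4), (55, 0)]
b6 [(35, 35), (24, 15), (54, 29), (44, 24), (50, 30)]
```

Jar a's body must have turned a full 90° with the cap at first, since its edges look identical modulo 90°. The mark is now hidden at about 161° and the rib is at 214°, so about 53° remains. I'll go back and turn 70° while pressing down.

apply_moves([
  {"translation": [0, 0, 0.1], "rotation": [0, 0, 0.1]},
  {"translation": [0, -0.05, 0.2], "rotation": [0, 0, 0.2]},
  {"translation": [0, -0.15, 0.2], "rotation": [0, 0, 0.3]},
  {"translation": [0, -0.25, 0.2], "rotation": [0, 0, 0.4]},
  {"translation": [0, -0.35, 0.2], "rotation": [0, 0, 0.5]},
  {"translation": [0, -0.45, 0.2], "rotation": [0, 0, 0.6]},
  {"translation": [0, -0.55, 0.2], "rotation": [0, 0, 0.7]},
  {"translation": [0, -0.65, 0.2], "rotation": [0, 0, 0.8]},
  {"translation": [0, -0.75, 0.2], "rotation": [0, 0, 0.9]},
  {"translation": [0, -0.85, 0.2], "rotation": [0, 0, 1]},
], jaw=-1)

```text
t: 34.38
eef_pos: [0.4754, -0.1042, 0.1984]
ee_rot: [-3.141, 0.001, -2.398]
force: [0.8, 0.2, -0.3]
width: 0.0618
gripper_force: 0.0
```

apply_moves([
  {"translation": [-0.02, -0.05, 0], "rotation": [0, 0, 0.1]},
  {"translation": [-0.05, -0.1, 0], "rotation": [0, 0, 0.2]},
  {"translation": [-0.1, -0.17, 0], "rotation": [0, 0, 0.3]},
  {"translation": [-0.15, -0.24, 0], "rotation": [0, 0, 0.4]},
  {"translation": [-0.208, -0.3, 0], "rotation": [0, 0, 0.5]},
  {"translation": [-0.208, -0.3, 0], "rotation": [0, 0, 0.6]},
  {"translation": [-0.208, -0.3, 0], "rotation": [0, 0, 0.7]},
  {"translation": [-0.208, -0.3, 0], "rotation": [0, 0, 0.8]},
  {"translation": [-0.208, -0.3, 0], "rotation": [0, 0, 0.9]},
  {"translation": [-0.208, -0.3, 0], "rotation": [0, 0, 1]},
])

```text
t: 35.22
eef_pos: [0.4235, -0.1781, 0.1984]
ee_rot: [-3.141, 0.0, -1.875]
force: [-0.7, -0.5, -0.1]
width: 0.0878
gripper_force: 0.0
```

apply_moves([
  {"translation": [0, 0, -0.05], "rotation": [0, 0, 0.15]},
  {"translation": [0, 0, -0.1], "rotation": [0, 0, 0.3]},
  {"translation": [0, 0, -0.15], "rotation": [0, 0, 0.45]},
  {"translation": [0, 0, -0.2], "rotation": [0, 0, 0.6]},
  {"translation": [0, 0, -0.26], "rotation": [0, 0, 0.75]},
  {"translation": [0, 0, -0.32], "rotation": [0, 0, 0.9]},
  {"translation": [0, 0, -0.32], "rotation": [0, 0, 0.9]},
  {"translation": [0, 0, -0.32], "rotation": [0, 0, 0.9]},
  {"translation": [0, 0, -0.32], "rotation": [0, 0, 0.9]},
  {"translation": [0, 0, -0.32], "rotation": [0, 0, 0.9]},
])

```text
t: 36.05
eef_pos: [0.4243, -0.1781, 0.1191]
ee_rot: [-3.14, -0.0, -1.407]
force: [-0.1, 0.3, 0.5]
width: 0.0878
gripper_force: 0.0
```

apply_moves([
  {"translation": [0, 0, -0.06], "rotation": [0, 0, 0]},
  {"translation": [0, 0, -0.12], "rotation": [0, 0, 0]},
  {"translation": [0, 0, -0.17], "rotation": [0, 0, 0]},
  {"translation": [0, 0, -0.21], "rotation": [0, 0, 0]},
  {"translation": [0, 0, -0.238], "rotation": [0, 0, 0]},
  {"translation": [0, 0, -0.238], "rotation": [0, 0, 0]},
  {"translation": [0, 0, -0.238], "rotation": [0, 0, 0]},
  {"translation": [0, 0, -0.238], "rotation": [0, 0, 0]},
  {"translation": [0, 0, -0.238], "rotation": [0, 0, 0]},
  {"translation": [0, 0, -0.238], "rotation": [0, 0, 0]},
])

```text
t: 36.88
eef_pos: [0.424, -0.178, 0.0592]
ee_rot: [-3.14, -0.0, -1.406]
force: [0.1, -0.2, 0.2]
width: 0.0875
gripper_force: 0.0
```

apply_moves([
  {"translation": [0, 0, 0], "rotation": [0, 0, 0]},
  {"translation": [0, 0, 0], "rotation": [0, 0, 0]},
  {"translation": [0, 0, 0], "rotation": [0, 0, 0]},
  {"translation": [0, 0, 0], "rotation": [0, 0, 0]},
  {"translation": [0, 0, 0], "rotation": [0, 0, 0]},
  {"translation": [0, 0, 0], "rotation": [0, 0, 0]},
  {"translation": [0, 0, -0.005], "rotation": [0, 0, 0]},
  {"translation": [0, 0, -0.01], "rotation": [0, 0, 0]},
  {"translation": [0, 0, -0.01], "rotation": [0, 0, 0]},
  {"translation": [0, 0, -0.01], "rotation": [0, 0, 0]},
], jaw=0.2, newtons=20)

```text
t: 37.72
eef_pos: [0.4225, -0.1782, 0.0573]
ee_rot: [3.14, -0.0, -1.405]
force: [-8.5, 3.9, 21.2]
width: 0.0554
gripper_force: 20.0
```

apply_moves([
  {"translation": [0, 0, 0], "rotation": [0, 0, -0.1]},
  {"translation": [0, 0, 0], "rotation": [0, 0, -0.2]},
  {"translation": [0, 0, 0], "rotation": [0, 0, -0.3]},
  {"translation": [0, 0, 0], "rotation": [0, 0, -0.4]},
  {"translation": [0, 0, 0], "rotation": [0, 0, -0.5]},
  {"translation": [0, 0, 0], "rotation": [0, 0, -0.6]},
  {"translation": [0, 0, 0], "rotation": [0, 0, -0.7]},
  {"translation": [0, 0, 0], "rotation": [0, 0, -0.8]},
  {"translation": [0, 0, 0], "rotation": [0, 0, -0.9]},
  {"translation": [0, 0, 0], "rotation": [0, 0, -1]},
])

```text
t: 38.55
eef_pos: [0.4225, -0.1782, 0.0572]
ee_rot: [3.14, -0.001, -1.931]
force: [-8.7, 3.7, 21.4]
width: 0.0555
gripper_force: 20.0
```

apply_moves([
  {"translation": [0, 0, -0.002], "rotation": [0, 0, -0.1]},
  {"translation": [0, 0, -0.002], "rotation": [0, 0, -0.2]},
  {"translation": [0, 0, -0.002], "rotation": [0, 0, -0.3]},
  {"translation": [0, 0, -0.002], "rotation": [0, 0, -0.4]},
  {"translation": [0, 0, -0.002], "rotation": [0, 0, -0.5]},
  {"translation": [0, 0, -0.002], "rotation": [0, 0, -0.6]},
  {"translation": [0, 0, -0.002], "rotation": [0, 0, -0.7]},
  {"translation": [0, 0, -0.002], "rotation": [0, 0, -0.8]},
  {"translation": [0, 0, -0.002], "rotation": [0, 0, -0.9]},
  {"translation": [0, 0, -0.002], "rotation": [0, 0, -1]},
])

```text
t: 39.38
eef_pos: [0.424, -0.1783, 0.0571]
ee_rot: [-3.14, 0.0, -2.454]
force: [-4.2, 1.1, 15.7]
width: 0.0559
gripper_force: 20.0
```

apply_moves([
  {"translation": [0, 0, -0.002], "rotation": [0, 0, -0.1]},
  {"translation": [0, 0, -0.002], "rotation": [0, 0, -0.2]},
  {"translation": [0, 0, -0.002], "rotation": [0, 0, -0.3]},
  {"translation": [0, 0, -0.002], "rotation": [0, 0, -0.4]},
  {"translation": [0, 0, -0.002], "rotation": [0, 0, -0.4]},
  {"translation": [0, 0, -0.002], "rotation": [0, 0, -0.4]},
  {"translation": [0, 0, -0.002], "rotation": [0, 0, -0.4]},
  {"translation": [0, 0, -0.002], "rotation": [0, 0, -0.4]},
  {"translation": [0, 0, -0.002], "rotation": [0, 0, -0.4]},
  {"translation": [0, 0, -0.002], "rotation": [0, 0, -0.4]},
])

```text
t: 40.22
eef_pos: [0.4261, -0.1785, 0.0571]
ee_rot: [-3.138, 0.004, -2.661]
force: [-1.5, -0.1, 16.4]
width: 0.0556
gripper_force: 20.0
```

apply_moves([
  {"translation": [0, 0, 0.006], "rotation": [0, 0, 0]},
  {"translation": [0, 0, 0.006], "rotation": [0, 0, 0]},
  {"translation": [0, 0, 0.006], "rotation": [0, 0, 0]},
  {"translation": [0, 0, 0.006], "rotation": [0, 0, 0]},
  {"translation": [0, 0, 0.006], "rotation": [0, 0, 0]},
  {"translation": [0, 0, 0.006], "rotation": [0, 0, 0]},
  {"translation": [0, 0, 0.1], "rotation": [0, 0, 0]},
  {"translation": [0, 0, 0.25], "rotation": [0, 0, 0]},
  {"translation": [0, 0, 0.4], "rotation": [0, 0, 0]},
  {"translation": [0, 0, 0.57], "rotation": [0, 0, 0]},
], jaw=-1)

```text
t: 41.05
eef_pos: [0.4223, -0.1779, 0.1975]
ee_rot: [3.14, -0.002, -2.662]
force: [1.7, 0.2, -1.1]
width: 0.0875
gripper_force: 0.0
```

apply_moves([
  {"translation": [0.02, 0.1, 0], "rotation": [0, 0, -0.05]},
  {"translation": [0.04, 0.2, 0], "rotation": [0, 0, -0.1]},
  {"translation": [0.06, 0.3, 0], "rotation": [0, 0, -0.15]},
  {"translation": [0.08, 0.4, 0], "rotation": [0, 0, -0.2]},
  {"translation": [0.1, 0.5, 0], "rotation": [0, 0, -0.25]},
  {"translation": [0.12, 0.6, 0], "rotation": [0, 0, -0.3]},
  {"translation": [0.14, 0.7, 0], "rotation": [0, 0, -0.35]},
  {"translation": [0.16, 0.8, 0], "rotation": [0, 0, -0.4]},
  {"translation": [0.18, 0.9, 0], "rotation": [0, 0, -0.45]},
  {"translation": [0.21, 1, 0], "rotation": [0, 0, -0.5]},
], jaw=1)

```text
t: 41.88
eef_pos: [0.4756, 0.0733, 0.1966]
ee_rot: [3.141, -0.0, -2.925]
force: [-0.1, -0.6, 0.5]
width: 0.0264
gripper_force: 0.0
```

apply_moves([
  {"translation": [0, 0.08, 0], "rotation": [0, 0, 0]},
  {"translation": [0, 0.15, 0], "rotation": [0, 0, 0]},
  {"translation": [0, 0.15, -0.05], "rotation": [0, 0, 0]},
  {"translation": [0, 0.15, -0.1], "rotation": [0, 0, 0]},
  {"translation": [0, 0.15, -0.15], "rotation": [0, 0, 0]},
  {"translation": [0, 0.15, -0.2], "rotation": [0, 0, 0]},
  {"translation": [0, 0.15, -0.2], "rotation": [0, 0, 0]},
  {"translation": [0, 0.15, -0.2], "rotation": [0, 0, 0]},
  {"translation": [0, 0.15, -0.2], "rotation": [0, 0, 0]},
  {"translation": [0, 0.15, -0.2], "rotation": [0, 0, 0]},
])

```text
t: 42.72
eef_pos: [0.4765, 0.1097, 0.1475]
ee_rot: [3.141, 0.001, -2.924]
force: [0.2, 0.6, -0.2]
width: 0.0007
gripper_force: 0.0
```

Run:
```python
from h import *
T=grab_frame("top"); S=grab_frame("scene"); s=get_state(); print(s["eef_pos"],s["force"],s["width"])
cv2.imwrite("pics/t7.png",T)
print(jars()); g=lambda im,n,p:int(cv2.getRectSubPix(im.max(2).astype(np.float32),(1,1),tuple(map(float,proj(n,p))))[0,0])
c=(.425,-.1780)
for nm,im,n,r,z in(("rib top",T,"top",.02,.1),("rib sc",S,"scene",.02,.1),("mark top",T,"top",.033,.07),("mark top",T,"top",.031,.07),("mark sc",S,"scene",.033,.065)):
    print(nm,[g(im,n,(c[0]+r*np.cos(a),c[1]+r*np.sin(a),z)) for a in np.radians(range(70,220,6))])
for nm,f,bx in(("a7","t7",(345,250,385,295)),):
    x0,y0,x1,y1=bx; g=cv2.resize(cv2.imread(f"pics/{f}.png")[y0:y1,x0:x1],None,fx=6,fy=6,interpolation=cv2.INTER_CUBIC).astype(int)
    m=(g.max(2)-g.min(2)<28).astype(np.uint8); m=cv2.morphologyEx(m,cv2.MORPH_OPEN,np.ones((9,9)))
    c=max(cv2.findContours(m,0,1)[0],key=cv2.contourArea); h=cv2.approxPolyDP(cv2.convexHull(c),7,True)[:,0]
    e=[]
    for p,q in zip(h,np.roll(h,-1,0)):
        P,Q=(plane("top",x0+w[0]/6,y0+w[1]/6,.07) for w in(p,q)); d=(Q-P)[:2]
        if np.hypot(*d)>.02: e.append((int(np.hypot(*d)*1000),int(np.degrees(np.arctan2(d[1],d[0]))%90)))
    print(nm,e)
```

```text
[0.47638881 0.10969526 0.14742349] [ 0.85325707 -0.09889439 -0.02685058] 0.00041785736711659385
[(362.5, 270.5, 10.8, array([ 0.4249, -0.1775,  0.1   ])), (422.5, 252.5, 10.8, array([ 0.4758, -0.3314,  0.1   ])), (339.1, 139.7, 10.1, array([ 0.7659, -0.1082,  0.1   ]))]
rib top [187, 188, 187, 187, 186, 187, 187, 187, 186, 184, 173, 145, 100, 100, 139, 175, 187, 187, 187, 187, 187, 188, 187, 187, 187]
rib sc [188, 188, 187, 187, 187, 187, 187, 186, 187, 187, 177, 144, 68, 27, 33, 123, 171, 184, 184, 185, 186, 186, 186, 185, 185]
mark top [73, 76, 78, 79, 80, 79, 83, 81, 80, 73, 76, 79, 74, 73, 80, 83, 89, 95, 108, 119, 120, 120, 119, 125, 133]
mark top [75, 76, 73, 75, 77, 74, 78, 82, 84, 82, 90, 93, 88, 80, 81, 98, 111, 122, 135, 145, 145, 144, 148, 155, 151]
mark sc [41, 47, 55, 69, 55, 58, 67, 73, 71, 160, 187, 187, 187, 187, 187, 187, 91, 32, 108, 178, 188, 186, 186, 187, 185]
a7 [(54, 54), (57, 58), (48, 53), (51, 53)]
```

Jar a's rib is at about 147° and its mark at about 144°, so it is tight. Now I'll press the lid.

apply_moves([
  {"translation": [0, 0, -0.02], "rotation": [0, 0, 0]},
  {"translation": [0, 0, -0.04], "rotation": [0, 0, 0]},
  {"translation": [0, 0, -0.05], "rotation": [0, 0, 0]},
  {"translation": [0, 0, -0.06], "rotation": [0, 0, 0]},
  {"translation": [0, 0, -0.07], "rotation": [0, 0, 0]},
  {"translation": [0, 0, -0.08], "rotation": [0, 0, 0]},
  {"translation": [0, 0, -0.085], "rotation": [0, 0, 0]},
  {"translation": [0, 0, -0.09], "rotation": [0, 0, 0]},
  {"translation": [0, 0, -0.09], "rotation": [0, 0, 0]},
  {"translation": [0, 0, -0.09], "rotation": [0, 0, 0]},
])

```text
t: 43.7
eef_pos: [0.476, 0.1095, 0.1242]
ee_rot: [-3.142, -0.0, -2.924]
force: [-0.8, 0.1, 0.0]
width: 0.0006
gripper_force: 0.0
```

No contact yet, so the tips really sit behind the reported TCP. Going lower.

apply_moves([
  {"translation": [0, 0, -0.008], "rotation": [0, 0, 0]},
  {"translation": [0, 0, -0.016], "rotation": [0, 0, 0]},
  {"translation": [0, 0, -0.024], "rotation": [0, 0, 0]},
  {"translation": [0, 0, -0.032], "rotation": [0, 0, 0]},
  {"translation": [0, 0, -0.036], "rotation": [0, 0, 0]},
  {"translation": [0, 0, -0.036], "rotation": [0, 0, 0]},
  {"translation": [0, 0, -0.036], "rotation": [0, 0, 0]},
  {"translation": [0, 0, -0.036], "rotation": [0, 0, 0]},
  {"translation": [0, 0, -0.036], "rotation": [0, 0, 0]},
  {"translation": [0, 0, -0.036], "rotation": [0, 0, 0]},
])

```text
t: 44.53
eef_pos: [0.4759, 0.1095, 0.1153]
ee_rot: [-3.142, -0.0, -2.924]
force: [-1.1, -0.2, 3.0]
width: 0.0005
gripper_force: 1.8
```

apply_moves([
  {"translation": [0, 0, -0.008], "rotation": [0, 0, 0]},
  {"translation": [0, 0, -0.016], "rotation": [0, 0, 0]},
  {"translation": [0, 0, -0.024], "rotation": [0, 0, 0]},
  {"translation": [0, 0, -0.03], "rotation": [0, 0, 0]},
  {"translation": [0, 0, -0.036], "rotation": [0, 0, 0]},
  {"translation": [0, 0, -0.036], "rotation": [0, 0, 0]},
  {"translation": [0, 0, -0.036], "rotation": [0, 0, 0]},
  {"translation": [0, 0, -0.036], "rotation": [0, 0, 0]},
  {"translation": [0, 0, -0.036], "rotation": [0, 0, 0]},
  {"translation": [0, 0, -0.036], "rotation": [0, 0, 0]},
])

```text
t: 45.37
eef_pos: [0.476, 0.1094, 0.1067]
ee_rot: [-3.141, 0.0, -2.924]
force: [-5.3, 0.2, 11.2]
width: 0.0009
gripper_force: 5.5
```

Stop reached (11 N). Release up, retreat in front of the lid edge, then lower.

apply_moves([
  {"translation": [0, 0, 0.1], "rotation": [0, 0, 0]},
  {"translation": [0, 0, 0.2], "rotation": [0, 0, 0]},
  {"translation": [0, 0, 0.3], "rotation": [0, 0, 0]},
  {"translation": [0, 0, 0.4], "rotation": [0, 0, 0]},
  {"translation": [0, 0, 0.5], "rotation": [0, 0, 0]},
  {"translation": [-0.05, -0.01, 0.6], "rotation": [0, 0, 0]},
  {"translation": [-0.12, -0.025, 0.6], "rotation": [0, 0, 0]},
  {"translation": [-0.19, -0.04, 0.6], "rotation": [0, 0, 0]},
  {"translation": [-0.26, -0.055, 0.6], "rotation": [0, 0, 0]},
  {"translation": [-0.28, -0.06, 0.6], "rotation": [0, 0, 0]},
])

```text
t: 46.2
eef_pos: [0.4043, 0.094, 0.256]
ee_rot: [3.141, 0.0, -2.924]
force: [0.7, 0.5, -0.8]
width: 0.0004
gripper_force: 0.0
```

apply_moves([
  {"translation": [0, 0, -0.05], "rotation": [0, 0, 0]},
  {"translation": [0, 0, -0.1], "rotation": [0, 0, 0]},
  {"translation": [0, 0, -0.15], "rotation": [0, 0, 0]},
  {"translation": [0, 0, -0.2], "rotation": [0, 0, 0]},
  {"translation": [0, 0, -0.25], "rotation": [0, 0, 0]},
  {"translation": [0, 0, -0.3], "rotation": [0, 0, 0]},
  {"translation": [0, 0, -0.32], "rotation": [0, 0, 0]},
  {"translation": [0, 0, -0.32], "rotation": [0, 0, 0]},
  {"translation": [0, 0, -0.32], "rotation": [0, 0, 0]},
  {"translation": [0, 0, -0.32], "rotation": [0, 0, 0]},
])

```text
t: 47.03
eef_pos: [0.4066, 0.0948, 0.1768]
ee_rot: [3.141, 0.001, -2.924]
force: [0.3, -1.0, 0.1]
width: 0.0006
gripper_force: 0.0
```

Run:
```python
from h import *
S=grab_frame("scene"); cv2.imwrite("pics/s8.png",S[40:260,190:510]); print(get_state()["eef_pos"],jars())
```

```text
[0.40653463 0.09483178 0.17687119] [(362.5, 270.5, 10.8, array([ 0.4249, -0.1775,  0.1   ])), (422.6, 252.4, 10.7, array([ 0.476 , -0.3317,  0.1   ])), (339.3, 139.5, 10.0, array([ 0.7665, -0.1087,  0.1   ]))]
```

View pics/s8.png

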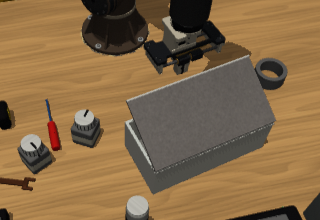

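The picture shows the lid sprung up, front edge free, with the fingers just in front of it. Now I push the edge back and up.

apply_moves([
  {"translation": [0.035, 0.008, 0], "rotation": [0, 0, 0]},
  {"translation": [0.07, 0.015, 0], "rotation": [0, 0, 0]},
  {"translation": [0.106, 0.023, 0], "rotation": [0, 0, 0]},
  {"translation": [0.141, 0.031, 0], "rotation": [0, 0, 0]},
  {"translation": [0.156, 0.034, 0.02], "rotation": [0, 0, 0]},
  {"translation": [0.172, 0.038, 0.045], "rotation": [0, 0, 0]},
  {"translation": [0.188, 0.041, 0.065], "rotation": [0, 0, 0]},
  {"translation": [0.203, 0.045, 0.085], "rotation": [0, 0, 0]},
  {"translation": [0.219, 0.048, 0.105], "rotation": [0, 0, 0]},
  {"translation": [0.234, 0.052, 0.124], "rotation": [0, 0, 0]},
])

```text
t: 47.97
eef_pos: [0.4581, 0.1054, 0.2062]
ee_rot: [-3.141, -0.014, -2.925]
force: [-33.5, 0.9, 23.4]
width: 0.0008
gripper_force: 16.8
```

The 33 N force lies along the plate towards the hinge, so the push is jamming. I'll check the lid's angle before going on.

```bash
cat >> h.py <<'E'
C0=np.array([.530,.122,0]); YB=np.radians(12.4); RB=R.from_euler("z",YB).as_matrix()
def sideplane(u,v,yb):  # ray of scene pixel onto bin plane y=yb -> bin x,z
    o,d=ray("scene",u,v); o=RB.T@(o-C0); d=RB.T@d; return (o+d*(yb-o[1])/d[1]).round(4)
E
python3 - <<'E'
from h import *
S=grab_frame("scene"); cv2.imwrite("pics/s9.png",S); 
def corner(im):
    g=im.astype(int); m=((g.max(2)-g.min(2)<22)&(g.max(2)>60)&(g.max(2)<150)).astype(np.uint8)
    m=cv2.morphologyEx(m,cv2.MORPH_OPEN,np.ones((3,3)));
    n,l=cv2.connectedComponents(m); c=max(cv2.findContours((l==l[150,390]).astype(np.uint8),0,1)[0],key=cv2.contourArea)
    return cv2.approxPolyDP(cv2.convexHull(c),3,True)[:,0].tolist()
h=corner(S); print("now",h)
for p in h:
    if p[0]<360: print(p,sideplane(*p,-.182))
print("s8 eye",sideplane(318,138,-.182)); print(get_state()["eef_pos"],get_state()["force"])
E
```

```text
now [[445, 94], [456, 116], [464, 156], [452, 185], [342, 232], [315, 185], [321, 139]]
[342, 232] [ 0.0843 -0.182   0.009 ]
[315, 185] [-0.0877 -0.182   0.0057]
[321, 139] [-0.0545 -0.182   0.253 ]
s8 eye [-0.071  -0.182   0.2386]
[0.4593269  0.10568439 0.20745154] [-35.74018663   1.45650389  28.54746176]
```

The lid is at about 0.65 rad and moving, but finger friction is dragging it down. I'll ease the x push and rise more.

apply_moves([
  {"translation": [-0.008, -0.002, 0.012], "rotation": [0, 0, 0]},
  {"translation": [-0.008, -0.002, 0.024], "rotation": [0, 0, 0]},
  {"translation": [0.016, 0.003, 0.048], "rotation": [0, 0, 0]},
  {"translation": [0.039, 0.009, 0.072], "rotation": [0, 0, 0]},
  {"translation": [0.051, 0.011, 0.092], "rotation": [0, 0, 0]},
  {"translation": [0.063, 0.014, 0.112], "rotation": [0, 0, 0]},
  {"translation": [0.09, 0.02, 0.136], "rotation": [0, 0, 0]},
  {"translation": [0.117, 0.026, 0.16], "rotation": [0, 0, 0]},
  {"translation": [0.149, 0.033, 0.184], "rotation": [0, 0, 0]},
  {"translation": [0.149, 0.033, 0.184], "rotation": [0, 0, 0]},
])

```text
t: 48.85
eef_pos: [0.5041, 0.1164, 0.2543]
ee_rot: [-3.141, 0.002, -2.924]
force: [-0.8, -0.1, 0.9]
width: 0.0005
gripper_force: 0.5
```

apply_moves([
  {"translation": [0.031, 0.007, 0.02], "rotation": [0, 0, 0]},
  {"translation": [0.063, 0.014, 0.036], "rotation": [0, 0, 0]},
  {"translation": [0.094, 0.021, 0.05], "rotation": [0, 0, 0]},
  {"translation": [0.125, 0.028, 0.062], "rotation": [0, 0, 0]},
  {"translation": [0.156, 0.034, 0.072], "rotation": [0, 0, 0]},
  {"translation": [0.184, 0.04, 0.08], "rotation": [0, 0, 0]},
  {"translation": [0.211, 0.046, 0.086], "rotation": [0, 0, 0]},
  {"translation": [0.239, 0.052, 0.092], "rotation": [0, 0, 0]},
  {"translation": [0.266, 0.058, 0.096], "rotation": [0, 0, 0]},
  {"translation": [0.289, 0.064, 0.1], "rotation": [0, 0, 0]},
])

```text
t: 49.68
eef_pos: [0.5748, 0.1319, 0.2781]
ee_rot: [-3.141, -0.0, -2.924]
force: [-1.7, -1.0, -0.7]
width: 0.0002
gripper_force: 0.6
```

apply_moves([
  {"translation": [0.031, 0.007, 0], "rotation": [0, 0, 0]},
  {"translation": [0.063, 0.014, 0], "rotation": [0, 0, 0]},
  {"translation": [0.094, 0.021, 0], "rotation": [0, 0, 0]},
  {"translation": [0.125, 0.028, 0], "rotation": [0, 0, 0]},
  {"translation": [0.156, 0.034, 0], "rotation": [0, 0, 0]},
  {"translation": [0.188, 0.041, 0], "rotation": [0, 0, 0]},
  {"translation": [0.211, 0.046, 0], "rotation": [0, 0, 0]},
  {"translation": [0.211, 0.046, 0], "rotation": [0, 0, 0]},
  {"translation": [0.211, 0.046, 0], "rotation": [0, 0, 0]},
  {"translation": [0.211, 0.046, 0], "rotation": [0, 0, 0]},
])

```text
t: 50.52
eef_pos: [0.6268, 0.1432, 0.2783]
ee_rot: [3.142, 0.0, -2.924]
force: [1.2, -0.0, -0.0]
width: 0.0004
gripper_force: 0.0
```

Run:
```python
from h import *
S=grab_frame("scene"); cv2.imwrite("pics/s10.png",S); T=grab_frame("top"); cv2.imwrite("pics/t10.png",T); print(get_state()["eef_pos"],jars())
print("expected lid corners at 1.75 scene:",[proj("scene",C0+RB@[.124,y,.317]).round() for y in(-.182,.182)],"at 1.0",[proj("scene",C0+RB@[-.014,y,.289]).round() for y in(-.182,.182)])
o=np.zeros((440,720,3),np.uint8); o[:440,:360]=cv2.resize(S[40:260,280:460],(360,440)); o[:360,360:]=cv2.resize(T[130:310,150:330],(360,360)); cv2.imwrite("pics/c10.png",o)
```

```text
[0.62664414 0.14321513 0.27856239] [(362.6, 270.4, 10.9, array([ 0.4252, -0.1778,  0.1   ])), (422.7, 252.3, 11.0, array([ 0.4764, -0.3318,  0.1   ])), (339.2, 139.9, 10.3, array([ 0.7655, -0.1085,  0.1   ]))]
expected lid corners at 1.75 scene: [array([359., 180.]), array([500., 123.])] at 1.0 [array([329., 141.]), array([461.,  92.])]
```

View pics/c10.png

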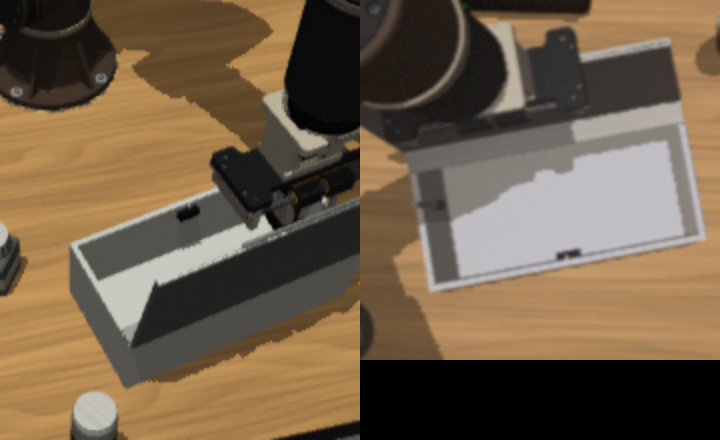

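The picture shows the lid leaning fully back with its front corner at the spot expected for 1.75 rad, and the bin open and empty. Now fetching jar a.

apply_moves([
  {"translation": [-0.04, -0.05, 0], "rotation": [0, 0, 0]},
  {"translation": [-0.08, -0.12, 0], "rotation": [0, 0, 0]},
  {"translation": [-0.14, -0.2, 0], "rotation": [0, 0, 0]},
  {"translation": [-0.2, -0.28, 0], "rotation": [0, 0, 0]},
  {"translation": [-0.26, -0.37, 0], "rotation": [0, 0, -0.0]},
  {"translation": [-0.32, -0.46, 0], "rotation": [0, 0, 0]},
  {"translation": [-0.38, -0.55, 0], "rotation": [0, 0, 0]},
  {"translation": [-0.44, -0.64, 0], "rotation": [0, 0, 0]},
  {"translation": [-0.5, -0.73, 0], "rotation": [0, 0, 0]},
  {"translation": [-0.56, -0.8, 0], "rotation": [0, 0, 0]},
], jaw=-1)

```text
t: 51.5
eef_pos: [0.4857, -0.058, 0.2787]
ee_rot: [-3.142, 0.001, -2.924]
force: [-0.0, -0.6, -0.1]
width: 0.0616
gripper_force: 0.0
```

apply_moves([
  {"translation": [-0.05, -0.1, -0.05], "rotation": [0, 0, 0]},
  {"translation": [-0.1, -0.2, -0.1], "rotation": [0, 0, 0]},
  {"translation": [-0.15, -0.3, -0.17], "rotation": [0, 0, 0]},
  {"translation": [-0.2, -0.4, -0.24], "rotation": [0, 0, 0]},
  {"translation": [-0.248, -0.484, -0.31], "rotation": [0, 0, 0]},
  {"translation": [-0.248, -0.484, -0.38], "rotation": [0, 0, 0]},
  {"translation": [-0.248, -0.484, -0.45], "rotation": [0, 0, 0]},
  {"translation": [-0.248, -0.484, -0.52], "rotation": [0, 0, 0]},
  {"translation": [-0.248, -0.484, -0.58], "rotation": [0, 0, 0]},
  {"translation": [-0.248, -0.484, -0.62], "rotation": [0, 0, 0]},
])

```text
t: 52.33
eef_pos: [0.424, -0.1777, 0.1222]
ee_rot: [3.141, -0.0, -2.925]
force: [1.0, -0.9, 0.7]
width: 0.0873
gripper_force: 0.0
```

Run:
```python
from h import *
S=grab_frame("scene"); s=get_state(); print(s["eef_pos"],s["ee_rot"],s["q"])
g=S.astype(int); m=((g.min(2)>150)&(g.max(2)-g.min(2)<25)).astype(np.uint8)
for c in cv2.findContours(m,0,1)[0]:
    (u,v),w,a=cv2.fitEllipse(c) if len(c)>=5 else ((0,0),(0,0),0)
    if 15<max(w)<40: print((round(u,1),round(v,1)),w,plane("scene",u,v,.1).round(4))
```

```text
[ 0.42313836 -0.17753235  0.120779  ] [ 3.14043224e+00 -2.48613587e-03 -2.92472129e+00] [ 3.33098762e-02  7.95170778e-02 -5.65843151e-01 -8.58390872e-04
 -9.28092457e-01 -1.38672089e+00]
(195.5, 333.9) (9.275114059448242, 39.43083190917969) [ 0.8634 -0.4295  0.1   ]
(274.0, 305.5) (32.93755340576172, 34.90827560424805) [ 0.84   -0.2517  0.1   ]
(327.1, 245.0) (18.527629852294922, 20.43245506286621) [ 0.7212 -0.0991  0.1   ]
(220.1, 182.2) (14.88965892791748, 19.389841079711914) [ 0.4781 -0.3338  0.1   ]
(476.0, 133.1) (2.8463172912597656, 26.878795623779297) [0.4733 0.4046 0.1   ]
(545.2, 18.9) (4.923960208892822, 29.520540237426758) [0.0419 0.8626 0.1   ]
```

apply_moves([
  {"translation": [0.004, 0, -0.06], "rotation": [0, 0, 0]},
  {"translation": [0.004, 0, -0.12], "rotation": [0, 0, 0]},
  {"translation": [0.004, 0, -0.17], "rotation": [0, 0, 0]},
  {"translation": [0.004, 0, -0.21], "rotation": [0, 0, 0]},
  {"translation": [0.004, 0, -0.245], "rotation": [0, 0, 0]},
  {"translation": [0.004, 0, -0.245], "rotation": [0, 0, 0]},
  {"translation": [0.004, 0, -0.245], "rotation": [0, 0, 0]},
  {"translation": [0.004, 0, -0.245], "rotation": [0, 0, 0]},
  {"translation": [0.004, 0, -0.245], "rotation": [0, 0, 0]},
  {"translation": [0.004, 0, -0.245], "rotation": [0, 0, 0]},
])

```text
t: 53.22
eef_pos: [0.4262, -0.1777, 0.0626]
ee_rot: [-3.141, 0.001, -2.924]
force: [-0.2, 0.7, 0.6]
width: 0.0878
gripper_force: 0.0
```

apply_moves([
  {"translation": [0, 0, 0], "rotation": [0, 0, 0]},
  {"translation": [0, 0, 0], "rotation": [0, 0, 0]},
  {"translation": [0, 0, 0], "rotation": [0, 0, 0]},
  {"translation": [0, 0, 0], "rotation": [0, 0, 0]},
  {"translation": [0, 0, 0], "rotation": [0, 0, 0]},
  {"translation": [0, 0, 0], "rotation": [0, 0, 0]},
  {"translation": [0, 0, 0], "rotation": [0, 0, 0]},
  {"translation": [0, 0, 0], "rotation": [0, 0, 0]},
  {"translation": [0, 0, 0], "rotation": [0, 0, 0]},
  {"translation": [0, 0, 0], "rotation": [0, 0, 0]},
], jaw=0.2, newtons=35)

```text
t: 54.05
eef_pos: [0.4258, -0.1778, 0.062]
ee_rot: [-3.141, 0.0, -2.924]
force: [-0.2, -1.9, 0.2]
width: 0.0556
gripper_force: 35.0
```

apply_moves([
  {"translation": [0, 0, 0.06], "rotation": [0, 0, 0]},
  {"translation": [0, 0, 0.12], "rotation": [0, 0, 0]},
  {"translation": [0, 0, 0.19], "rotation": [0, 0, 0]},
  {"translation": [0, 0, 0.26], "rotation": [0, 0, 0]},
  {"translation": [0, 0, 0.33], "rotation": [0, 0, 0]},
  {"translation": [0, 0, 0.4], "rotation": [0, 0, 0]},
  {"translation": [0, 0, 0.47], "rotation": [0, 0, 0]},
  {"translation": [0, 0, 0.54], "rotation": [0, 0, 0]},
  {"translation": [0, 0, 0.6], "rotation": [0, 0, 0]},
  {"translation": [0, 0, 0.64], "rotation": [0, 0, 0]},
])

```text
t: 54.88
eef_pos: [0.4256, -0.1775, 0.2228]
ee_rot: [3.141, 0.0, -2.924]
force: [0.6, -0.6, -3.8]
width: 0.0553
gripper_force: 35.0
```

apply_moves([
  {"translation": [0.01, 0.05, 0], "rotation": [0, 0, 0]},
  {"translation": [0.03, 0.12, 0], "rotation": [0, 0, 0]},
  {"translation": [0.05, 0.2, 0], "rotation": [0, 0, 0]},
  {"translation": [0.07, 0.28, 0], "rotation": [0, 0, 0]},
  {"translation": [0.09, 0.36, 0], "rotation": [0, 0, 0]},
  {"translation": [0.11, 0.44, 0], "rotation": [0, 0, 0]},
  {"translation": [0.13, 0.52, 0], "rotation": [0, 0, 0]},
  {"translation": [0.15, 0.6, 0], "rotation": [0, 0, 0]},
  {"translation": [0.165, 0.68, 0], "rotation": [0, 0, 0]},
  {"translation": [0.178, 0.745, 0], "rotation": [0, 0, 0]},
])

```text
t: 55.72
eef_pos: [0.4697, 0.0099, 0.221]
ee_rot: [3.141, -0.002, -2.924]
force: [-0.2, -0.2, -3.5]
width: 0.0548
gripper_force: 35.0
```

apply_moves([
  {"translation": [0.02, 0.08, 0], "rotation": [0, 0, 0]},
  {"translation": [0.04, 0.16, 0], "rotation": [0, 0, 0]},
  {"translation": [0.06, 0.24, 0], "rotation": [0, 0, 0]},
  {"translation": [0.08, 0.32, 0], "rotation": [0, 0, 0]},
  {"translation": [0.1, 0.4, 0], "rotation": [0, 0, 0]},
  {"translation": [0.12, 0.48, 0], "rotation": [0, 0, 0]},
  {"translation": [0.14, 0.56, 0], "rotation": [0, 0, 0]},
  {"translation": [0.16, 0.64, 0], "rotation": [0, 0, 0]},
  {"translation": [0.17, 0.7, 0], "rotation": [0, 0, 0]},
  {"translation": [0.178, 0.745, 0], "rotation": [0, 0, 0]},
])

```text
t: 56.55
eef_pos: [0.5144, 0.196, 0.2209]
ee_rot: [-3.141, -0.002, -2.924]
force: [0.2, 0.8, -4.1]
width: 0.055
gripper_force: 35.0
```

apply_moves([
  {"translation": [0, 0, -0.04], "rotation": [0, 0, 0]},
  {"translation": [0, 0, -0.1], "rotation": [0, 0, 0]},
  {"translation": [0, 0, -0.16], "rotation": [0, 0, 0]},
  {"translation": [0, 0, -0.22], "rotation": [0, 0, 0]},
  {"translation": [0, 0, -0.28], "rotation": [0, 0, 0]},
  {"translation": [0, 0, -0.34], "rotation": [0, 0, 0]},
  {"translation": [0, 0, -0.4], "rotation": [0, 0, 0]},
  {"translation": [0, 0, -0.46], "rotation": [0, 0, 0]},
  {"translation": [0, 0, -0.52], "rotation": [0, 0, 0]},
  {"translation": [0, 0, -0.56], "rotation": [0, 0, 0]},
])

```text
t: 57.38
eef_pos: [0.5136, 0.1935, 0.08]
ee_rot: [-3.141, -0.002, -2.925]
force: [-0.6, -0.2, -3.2]
width: 0.0551
gripper_force: 35.0
```

apply_moves([
  {"translation": [0, 0, -0.01], "rotation": [0, 0, 0]},
  {"translation": [0, 0, -0.02], "rotation": [0, 0, 0]},
  {"translation": [0, 0, -0.03], "rotation": [0, 0, 0]},
  {"translation": [0, 0, -0.04], "rotation": [0, 0, 0]},
  {"translation": [0, 0, -0.045], "rotation": [0, 0, 0]},
  {"translation": [0, 0, -0.045], "rotation": [0, 0, 0]},
  {"translation": [0, 0, -0.045], "rotation": [0, 0, 0]},
  {"translation": [0, 0, -0.045], "rotation": [0, 0, 0]},
  {"translation": [0, 0, -0.045], "rotation": [0, 0, 0]},
  {"translation": [0, 0, -0.045], "rotation": [0, 0, 0]},
])

```text
t: 58.22
eef_pos: [0.5153, 0.1947, 0.0722]
ee_rot: [3.141, 0.002, -2.924]
force: [-2.8, -5.2, 4.5]
width: 0.0552
gripper_force: 35.0
```

On the floor. Release, rise, fetch jar b.

apply_moves([
  {"translation": [0, 0, 0.004], "rotation": [0, 0, 0]},
  {"translation": [0, 0, 0.004], "rotation": [0, 0, 0]},
  {"translation": [0, 0, 0.004], "rotation": [0, 0, 0]},
  {"translation": [0, 0, 0.004], "rotation": [0, 0, 0]},
  {"translation": [0, 0, 0.004], "rotation": [0, 0, 0]},
  {"translation": [0, 0, 0.004], "rotation": [0, 0, 0]},
  {"translation": [0, 0, 0.1], "rotation": [0, 0, 0]},
  {"translation": [0, 0, 0.2], "rotation": [0, 0, 0]},
  {"translation": [0, 0, 0.33], "rotation": [0, 0, 0]},
  {"translation": [0, 0, 0.46], "rotation": [0, 0, 0]},
], jaw=-1)

```text
t: 59.05
eef_pos: [0.5151, 0.1949, 0.188]
ee_rot: [3.141, 0.002, -2.924]
force: [0.4, 0.5, 0.3]
width: 0.0873
gripper_force: 0.0
```

apply_moves([
  {"translation": [-0.01, -0.06, 0.04], "rotation": [0, 0, 0]},
  {"translation": [-0.02, -0.14, 0.08], "rotation": [0, 0, 0]},
  {"translation": [-0.03, -0.24, 0.1], "rotation": [0, 0, 0]},
  {"translation": [-0.04, -0.35, 0.1], "rotation": [0, 0, 0]},
  {"translation": [-0.05, -0.46, 0.1], "rotation": [0, 0, 0]},
  {"translation": [-0.06, -0.57, 0.1], "rotation": [0, 0, 0]},
  {"translation": [-0.07, -0.68, 0.1], "rotation": [0, 0, 0]},
  {"translation": [-0.08, -0.79, 0.1], "rotation": [0, 0, 0]},
  {"translation": [-0.09, -0.9, 0.1], "rotation": [0, 0, 0]},
  {"translation": [-0.1, -1, 0.1], "rotation": [0, 0, 0]},
])

```text
t: 59.88
eef_pos: [0.4902, -0.0566, 0.212]
ee_rot: [-3.141, 0.003, -2.924]
force: [0.5, -0.5, -0.6]
width: 0.0878
gripper_force: 0.0
```

```bash
cat >> h.py <<'E'
def caps(z):
    for n in("top","scene"):
        g=grab_frame(n).astype(int); m=((g.min(2)>135)&(g.max(2)-g.min(2)<25)).astype(np.uint8)
        for c in cv2.findContours(m,0,1)[0]:
            if len(c)<12: continue
            (u,v),w,a=cv2.fitEllipse(c)
            if 12<max(w)<32: print(n,(round(u),round(v)),np.round(w),[plane(n,u,v,k).round(3)[:2] for k in z])
E
python3 - <<'E'
from h import *
caps([.1,.108]); print(get_state()["eef_pos"])
E
```

```text
top (423, 253) [20. 21.] [array([ 0.475, -0.332]), array([ 0.475, -0.33 ])]
top (181, 242) [ 3. 15.] [array([0.484, 0.298]), array([0.484, 0.295])]
top (147, 179) [ 1. 13.] [array([0.647, 0.396]), array([0.646, 0.393])]
top (339, 139) [19. 19.] [array([ 0.767, -0.109]), array([ 0.765, -0.108])]
top (393, 115) [28. 30.] [array([ 0.837, -0.25 ]), array([ 0.835, -0.249])]
scene (327, 245) [19. 21.] [array([ 0.721, -0.099]), array([ 0.725, -0.1  ])]
scene (220, 182) [15. 20.] [array([ 0.479, -0.334]), array([ 0.484, -0.333])]
scene (408, 155) [10. 19.] [array([0.505, 0.185]), array([0.51 , 0.182])]
scene (435, 132) [ 2. 28.] [array([0.444, 0.292]), array([0.45 , 0.287])]
[ 0.48985291 -0.05772662  0.21187831]
```

apply_moves([
  {"translation": [0, -0.1, 0], "rotation": [0, 0, 0]},
  {"translation": [-0.01, -0.2, 0], "rotation": [0, 0, 0]},
  {"translation": [-0.02, -0.3, 0], "rotation": [0, 0, 0]},
  {"translation": [-0.03, -0.4, 0], "rotation": [0, 0, 0]},
  {"translation": [-0.04, -0.5, 0], "rotation": [0, 0, 0]},
  {"translation": [-0.05, -0.6, 0], "rotation": [0, 0, 0]},
  {"translation": [-0.05, -0.7, 0], "rotation": [0, 0, 0]},
  {"translation": [-0.05, -0.8, 0], "rotation": [0, 0, 0]},
  {"translation": [-0.05, -0.9, 0], "rotation": [0, 0, 0]},
  {"translation": [-0.05, -1, 0], "rotation": [0, 0, 0]},
])

```text
t: 60.82
eef_pos: [0.478, -0.3064, 0.2118]
ee_rot: [-3.14, 0.002, -2.924]
force: [1.1, 0.5, -0.1]
width: 0.0878
gripper_force: 0.0
```

apply_moves([
  {"translation": [0, -0.05, 0], "rotation": [0, 0, 0]},
  {"translation": [0, -0.098, 0], "rotation": [0, 0, 0]},
  {"translation": [0, -0.098, -0.06], "rotation": [0, 0, 0]},
  {"translation": [0, -0.098, -0.13], "rotation": [0, 0, 0]},
  {"translation": [0, -0.098, -0.2], "rotation": [0, 0, 0]},
  {"translation": [0, -0.098, -0.27], "rotation": [0, 0, 0]},
  {"translation": [0, -0.098, -0.34], "rotation": [0, 0, 0]},
  {"translation": [0, -0.098, -0.38], "rotation": [0, 0, 0]},
  {"translation": [0, -0.098, -0.38], "rotation": [0, 0, 0]},
  {"translation": [0, -0.098, -0.38], "rotation": [0, 0, 0]},
])

```text
t: 61.65
eef_pos: [0.4775, -0.3296, 0.116]
ee_rot: [-3.141, -0.0, -2.923]
force: [-0.5, 0.9, 0.0]
width: 0.0874
gripper_force: 0.0
```

apply_moves([
  {"translation": [0, -0.008, -0.05], "rotation": [0, 0, 0]},
  {"translation": [0, -0.008, -0.1], "rotation": [0, 0, 0]},
  {"translation": [0, -0.008, -0.15], "rotation": [0, 0, 0]},
  {"translation": [0, -0.008, -0.19], "rotation": [0, 0, 0]},
  {"translation": [0, -0.008, -0.22], "rotation": [0, 0, 0]},
  {"translation": [0, -0.008, -0.22], "rotation": [0, 0, 0]},
  {"translation": [0, -0.008, -0.22], "rotation": [0, 0, 0]},
  {"translation": [0, -0.008, -0.22], "rotation": [0, 0, 0]},
  {"translation": [0, -0.008, -0.22], "rotation": [0, 0, 0]},
  {"translation": [0, -0.008, -0.22], "rotation": [0, 0, 0]},
])

```text
t: 62.48
eef_pos: [0.4777, -0.3319, 0.0614]
ee_rot: [-3.141, 0.001, -2.924]
force: [-0.5, 0.1, 0.2]
width: 0.0879
gripper_force: 0.0
```

apply_moves([
  {"translation": [0, 0, 0], "rotation": [0, 0, 0]},
  {"translation": [0, 0, 0], "rotation": [0, 0, 0]},
  {"translation": [0, 0, 0], "rotation": [0, 0, 0]},
  {"translation": [0, 0, 0], "rotation": [0, 0, 0]},
  {"translation": [0, 0, 0], "rotation": [0, 0, 0]},
  {"translation": [0, 0, 0], "rotation": [0, 0, 0]},
  {"translation": [0, 0, 0], "rotation": [0, 0, 0]},
  {"translation": [0, 0, 0], "rotation": [0, 0, 0]},
  {"translation": [0, 0, 0], "rotation": [0, 0, 0]},
  {"translation": [0, 0, 0], "rotation": [0, 0, 0]},
], jaw=0.2, newtons=35)

```text
t: 63.32
eef_pos: [0.4773, -0.3319, 0.0608]
ee_rot: [-3.141, 0.0, -2.924]
force: [0.4, -1.5, -0.3]
width: 0.0549
gripper_force: 35.0
```

apply_moves([
  {"translation": [0, 0, 0.06], "rotation": [0, 0, 0]},
  {"translation": [0, 0, 0.12], "rotation": [0, 0, 0]},
  {"translation": [0, 0, 0.19], "rotation": [0, 0, 0]},
  {"translation": [0, 0, 0.26], "rotation": [0, 0, 0]},
  {"translation": [0, 0, 0.33], "rotation": [0, 0, 0]},
  {"translation": [0, 0, 0.4], "rotation": [0, 0, 0]},
  {"translation": [0, 0, 0.47], "rotation": [0, 0, 0]},
  {"translation": [0, 0, 0.54], "rotation": [0, 0, 0]},
  {"translation": [0, 0, 0.6], "rotation": [0, 0, 0]},
  {"translation": [0, 0, 0.64], "rotation": [0, 0, 0]},
])

```text
t: 64.15
eef_pos: [0.4769, -0.3312, 0.2212]
ee_rot: [3.141, -0.0, -2.924]
force: [0.3, -0.1, -5.5]
width: 0.0551
gripper_force: 35.0
```

apply_moves([
  {"translation": [0.01, 0.06, 0], "rotation": [0, 0, 0]},
  {"translation": [0.02, 0.13, 0], "rotation": [0, 0, 0]},
  {"translation": [0.04, 0.21, 0], "rotation": [0, 0, 0]},
  {"translation": [0.05, 0.29, 0], "rotation": [0, 0, 0]},
  {"translation": [0.07, 0.37, 0], "rotation": [0, 0, 0]},
  {"translation": [0.08, 0.45, 0], "rotation": [0, 0, 0]},
  {"translation": [0.1, 0.53, 0], "rotation": [0, 0, 0]},
  {"translation": [0.11, 0.61, 0], "rotation": [0, 0, 0]},
  {"translation": [0.125, 0.69, 0], "rotation": [0, 0, 0]},
  {"translation": [0.138, 0.76, 0], "rotation": [0, 0, 0]},
])

```text
t: 64.98
eef_pos: [0.5108, -0.1401, 0.2195]
ee_rot: [3.14, -0.002, -2.924]
force: [0.8, -1.0, -5.4]
width: 0.0552
gripper_force: 35.0
```

apply_moves([
  {"translation": [0.014, 0.08, 0], "rotation": [0, 0, 0]},
  {"translation": [0.028, 0.16, 0], "rotation": [0, 0, 0]},
  {"translation": [0.042, 0.24, 0], "rotation": [0, 0, 0]},
  {"translation": [0.056, 0.32, 0], "rotation": [0, 0, 0]},
  {"translation": [0.07, 0.4, 0], "rotation": [0, 0, 0]},
  {"translation": [0.084, 0.48, 0], "rotation": [0, 0, 0]},
  {"translation": [0.1, 0.56, 0], "rotation": [0, 0, 0]},
  {"translation": [0.115, 0.64, 0], "rotation": [0, 0, 0]},
  {"translation": [0.13, 0.71, 0], "rotation": [0, 0, 0]},
  {"translation": [0.138, 0.76, 0], "rotation": [0, 0, 0]},
])

```text
t: 65.82
eef_pos: [0.5456, 0.0498, 0.2195]
ee_rot: [3.141, -0.002, -2.924]
force: [0.0, -0.9, -5.5]
width: 0.0551
gripper_force: 35.0
```

apply_moves([
  {"translation": [0, 0, -0.04], "rotation": [0, 0, 0]},
  {"translation": [0, 0, -0.1], "rotation": [0, 0, 0]},
  {"translation": [0, 0, -0.16], "rotation": [0, 0, 0]},
  {"translation": [0, 0, -0.22], "rotation": [0, 0, 0]},
  {"translation": [0, 0, -0.28], "rotation": [0, 0, 0]},
  {"translation": [0, 0, -0.34], "rotation": [0, 0, 0]},
  {"translation": [0, 0, -0.4], "rotation": [0, 0, 0]},
  {"translation": [0, 0, -0.46], "rotation": [0, 0, 0]},
  {"translation": [0, 0, -0.52], "rotation": [0, 0, 0]},
  {"translation": [0, 0, -0.56], "rotation": [0, 0, 0]},
])

```text
t: 66.65
eef_pos: [0.5446, 0.0474, 0.0784]
ee_rot: [-3.141, -0.003, -2.925]
force: [-1.1, -0.4, -6.3]
width: 0.0554
gripper_force: 35.0
```

apply_moves([
  {"translation": [0, 0, -0.01], "rotation": [0, 0, 0]},
  {"translation": [0, 0, -0.02], "rotation": [0, 0, 0]},
  {"translation": [0, 0, -0.03], "rotation": [0, 0, 0]},
  {"translation": [0, 0, -0.04], "rotation": [0, 0, 0]},
  {"translation": [0, 0, -0.045], "rotation": [0, 0, 0]},
  {"translation": [0, 0, -0.045], "rotation": [0, 0, 0]},
  {"translation": [0, 0, -0.045], "rotation": [0, 0, 0]},
  {"translation": [0, 0, -0.045], "rotation": [0, 0, 0]},
  {"translation": [0, 0, -0.045], "rotation": [0, 0, 0]},
  {"translation": [0, 0, -0.045], "rotation": [0, 0, 0]},
])

```text
t: 67.48
eef_pos: [0.5464, 0.0483, 0.0697]
ee_rot: [3.141, 0.0, -2.924]
force: [-0.1, -0.1, -5.5]
width: 0.0554
gripper_force: 35.0
```

apply_moves([
  {"translation": [0, 0, -0.004], "rotation": [0, 0, 0]},
  {"translation": [0, 0, -0.007], "rotation": [0, 0, 0]},
  {"translation": [0, 0, -0.007], "rotation": [0, 0, 0]},
  {"translation": [0, 0, -0.007], "rotation": [0, 0, 0]},
  {"translation": [0, 0, -0.007], "rotation": [0, 0, 0]},
  {"translation": [0, 0, -0.007], "rotation": [0, 0, 0]},
  {"translation": [0, 0, -0.007], "rotation": [0, 0, 0]},
  {"translation": [0, 0, -0.007], "rotation": [0, 0, 0]},
  {"translation": [0, 0, -0.007], "rotation": [0, 0, 0]},
  {"translation": [0, 0, -0.007], "rotation": [0, 0, 0]},
])

```text
t: 68.32
eef_pos: [0.5467, 0.0481, 0.0686]
ee_rot: [-3.141, 0.001, -2.924]
force: [-1.7, -1.3, 6.2]
width: 0.0557
gripper_force: 35.0
```

apply_moves([
  {"translation": [0, 0, 0], "rotation": [0, 0, 0]},
  {"translation": [0, 0, 0], "rotation": [0, 0, 0]},
  {"translation": [0, 0, 0], "rotation": [0, 0, 0]},
  {"translation": [0, 0, 0], "rotation": [0, 0, 0]},
  {"translation": [0, 0, 0], "rotation": [0, 0, 0]},
  {"translation": [0, 0, 0.004], "rotation": [0, 0, 0]},
  {"translation": [0, 0, 0.1], "rotation": [0, 0, 0]},
  {"translation": [0, 0, 0.22], "rotation": [0, 0, 0]},
  {"translation": [0, 0, 0.37], "rotation": [0, 0, 0]},
  {"translation": [0, 0, 0.52], "rotation": [0, 0, 0]},
], jaw=-1)

```text
t: 69.15
eef_pos: [0.5456, 0.048, 0.1988]
ee_rot: [-3.141, -0.002, -2.924]
force: [0.3, 0.6, -0.0]
width: 0.0877
gripper_force: 0.0
```

apply_moves([
  {"translation": [-0.02, 0, 0.08], "rotation": [0, 0, 0]},
  {"translation": [-0.04, 0, 0.18], "rotation": [0, 0, 0]},
  {"translation": [-0.08, 0, 0.28], "rotation": [0, 0, 0]},
  {"translation": [-0.14, 0, 0.38], "rotation": [0, 0, 0]},
  {"translation": [-0.2, 0, 0.48], "rotation": [0, 0, 0]},
  {"translation": [-0.26, 0, 0.58], "rotation": [0, 0, 0]},
  {"translation": [-0.32, 0, 0.68], "rotation": [0, 0, 0]},
  {"translation": [-0.38, 0, 0.72], "rotation": [0, 0, 0]},
  {"translation": [-0.42, 0, 0.72], "rotation": [0, 0, 0]},
  {"translation": [-0.42, 0, 0.72], "rotation": [0, 0, 0]},
], jaw=1)

```text
t: 69.98
eef_pos: [0.44, 0.0483, 0.3787]
ee_rot: [3.14, 0.003, -2.924]
force: [0.4, 0.6, -0.6]
width: 0.0265
gripper_force: 0.0
```

Run:
```python
from h import *
caps([.108]); s=get_state(); print(s["eef_pos"],s["q"])
for y in(-.075,.075):
  w=C0+RB@[0,y,.108]; print(w.round(3),proj("top",w).round(),proj("scene",w).round())
cv2.imwrite("pics/t11.png",grab_frame("top")); cv2.imwrite("pics/s11.png",grab_frame("scene"))
```

```text
top (182, 247) [ 3. 27.] [array([0.472, 0.292])]
top (339, 139) [18. 19.] [array([ 0.765, -0.108])]
top (393, 115) [28. 30.] [array([ 0.835, -0.249])]
scene (327, 245) [19. 20.] [array([ 0.725, -0.1  ])]
scene (398, 131) [ 2. 13.] [array([0.42 , 0.186])]
scene (426, 113) [22. 23.] [array([0.373, 0.288])]
scene (144, 43) [ 1. 32.] [array([-0.132, -0.519])]
scene (87, 24) [ 1. 22.] [array([-0.275, -0.709])]
scene (110, 21) [ 1. 19.] [array([-0.275, -0.631])]
scene (140, 17) [ 1. 20.] [array([-0.275, -0.531])]
[0.44089617 0.04833104 0.37718058] [ 5.56030341e-01 -1.05046720e-01 -1.50567837e-01 -3.44063103e-04
 -1.52539687e+00 -1.90875234e+00]
[0.546 0.049 0.108] [276. 221.] [365. 175.]
[0.514 0.195 0.108] [220. 232.] [413. 155.]
```

Both jars are released on the floor. Now I go over and behind the open lid.

apply_moves([
  {"translation": [0.05, 0.02, 0], "rotation": [0, 0, 0]},
  {"translation": [0.1, 0.04, 0], "rotation": [0, 0, 0]},
  {"translation": [0.16, 0.07, 0], "rotation": [0, 0, 0]},
  {"translation": [0.22, 0.1, 0], "rotation": [0, 0, 0]},
  {"translation": [0.28, 0.12, 0], "rotation": [0, 0, 0]},
  {"translation": [0.35, 0.15, 0], "rotation": [0, 0, 0]},
  {"translation": [0.42, 0.18, 0], "rotation": [0, 0, 0]},
  {"translation": [0.5, 0.21, 0], "rotation": [0, 0, 0]},
  {"translation": [0.58, 0.25, 0], "rotation": [0, 0, 0]},
  {"translation": [0.65, 0.28, 0], "rotation": [0, 0, 0]},
], jaw=1)

```text
t: 71.02
eef_pos: [0.6062, 0.1191, 0.3756]
ee_rot: [-3.141, -0.002, -2.925]
force: [-0.2, -0.1, -0.1]
width: 0.0003
gripper_force: 0.0
```

apply_moves([
  {"translation": [0.05, 0.02, 0], "rotation": [0, 0, 0]},
  {"translation": [0.1, 0.04, 0], "rotation": [0, 0, 0]},
  {"translation": [0.15, 0.06, 0], "rotation": [0, 0, 0]},
  {"translation": [0.2, 0.08, 0], "rotation": [0, 0, 0]},
  {"translation": [0.25, 0.1, 0], "rotation": [0, 0, 0]},
  {"translation": [0.3, 0.12, 0], "rotation": [0, 0, 0]},
  {"translation": [0.35, 0.14, 0], "rotation": [0, 0, 0]},
  {"translation": [0.4, 0.17, 0], "rotation": [0, 0, 0]},
  {"translation": [0.4, 0.17, 0], "rotation": [0, 0, 0]},
  {"translation": [0.4, 0.17, 0], "rotation": [0, 0, 0]},
])

```text
t: 71.85
eef_pos: [0.705, 0.1612, 0.3744]
ee_rot: [-3.141, -0.004, -2.924]
force: [-0.1, -0.3, -0.9]
width: 0.0004
gripper_force: 0.0
```

Run:
```python
from h import *
caps([.108]); s=get_state(); print(s["eef_pos"],s["ee_rot"],s["q"]); print("bin",RB.T@(s["eef_pos"]-C0))
```

```text
top (339, 139) [18. 19.] [array([ 0.765, -0.109])]
top (393, 115) [28. 30.] [array([ 0.835, -0.249])]
scene (327, 245) [19. 21.] [array([ 0.725, -0.1  ])]
[0.70417917 0.16065455 0.37631892] [-3.14102934e+00 -1.67224580e-03 -2.92435703e+00] [ 4.93129806e-01  3.99428563e-01  4.46898151e-01  8.65813471e-05
 -1.62002837e+00 -1.84668585e+00]
bin [1.78416464e-01 3.50402554e-04 3.76318922e-01]
```

Run:
```python
from h import *
T=grab_frame("top").max(2).astype(np.float32)
for x in np.arange(-.08,.081,.016):
    print("%+.3f"%x,*["%4d"%cv2.getRectSubPix(T,(1,1),tuple(map(float,proj("top",C0+RB@[x,y,.09]))))[0,0] for y in np.arange(.17,-.171,-.017)])
```

```text
-0.080   87   88  186  188  185  185  186  189  188   92   55  179  189  189  185  186  188  190  187  141  149
-0.064   88   89  186  187  187  188  190  189  189  189  189  190  189  189  189  189  189  189  189  148  151
-0.048   86   90  186  187  188  188  159  190  189  188  189  189  189  188  190  189  189  189  188  150  150
-0.032   87   88  186  188  188  104  106   70  190  189  189  190  189  104   88   80  158  189  188  153  149
-0.016   87   89  185  186  139  187  187   86   70  189  189  189  190  156  187  189  107  168  188  157  150
+0.000   86   86  186  187  186  130  185  127  100  159  189  189  176  188  174  189  115  189  189  141  150
+0.016   74   58  187  187  183  186  185   93  136  189  190  189  188  163   95  188   90  189  189  143  153
+0.032   87   87  187  187  188  151  105  114  189  190  189  189  189  191  165  108  146  188  189  144  153
+0.048   87   75  129  127  128  133  131  129  130  129  129  133  130  128  131  128  132  132  131  131  149
+0.064  135  141  154  154  155  151  155  156  158  150  149  156  156  158  155  151  154  158  158  152  161
+0.080  162  162  162  165  167  168  169  108  109  173  173  172  172  172  171  172  172  173  174  175  176
```

apply_moves([
  {"translation": [0, 0, -0.04], "rotation": [0, 0, 0]},
  {"translation": [0, 0, -0.08], "rotation": [0, 0, 0]},
  {"translation": [0, 0, -0.12], "rotation": [0, 0, 0]},
  {"translation": [0, 0, -0.17], "rotation": [0, 0, 0]},
  {"translation": [0, 0, -0.22], "rotation": [0, 0, 0]},
  {"translation": [0, 0, -0.27], "rotation": [0, 0, 0]},
  {"translation": [0, 0, -0.32], "rotation": [0, 0, 0]},
  {"translation": [0, 0, -0.37], "rotation": [0, 0, 0]},
  {"translation": [0, 0, -0.4], "rotation": [0, 0, 0]},
  {"translation": [0, 0, -0.4], "rotation": [0, 0, 0]},
])

```text
t: 72.83
eef_pos: [0.7025, 0.1604, 0.2749]
ee_rot: [-3.141, -0.004, -2.924]
force: [0.0, 0.6, 0.2]
width: 0.0003
gripper_force: 0.0
```

Both jars show up upright in the bin. Pulling the lid forward.

apply_moves([
  {"translation": [-0.04, -0.009, 0], "rotation": [0, 0, 0]},
  {"translation": [-0.08, -0.018, 0], "rotation": [0, 0, 0]},
  {"translation": [-0.11, -0.024, 0], "rotation": [0, 0, 0]},
  {"translation": [-0.14, -0.031, 0], "rotation": [0, 0, 0]},
  {"translation": [-0.17, -0.037, 0], "rotation": [0, 0, 0]},
  {"translation": [-0.2, -0.044, 0], "rotation": [0, 0, 0]},
  {"translation": [-0.23, -0.051, 0], "rotation": [0, 0, 0]},
  {"translation": [-0.26, -0.057, 0], "rotation": [0, 0, 0]},
  {"translation": [-0.28, -0.062, 0], "rotation": [0, 0, 0]},
  {"translation": [-0.3, -0.066, 0], "rotation": [0, 0, 0]},
])

```text
t: 73.67
eef_pos: [0.6281, 0.1441, 0.2778]
ee_rot: [3.142, 0.0, -2.924]
force: [0.9, 0.5, 0.5]
width: 0.0006
gripper_force: 0.5
```

apply_moves([
  {"translation": [-0.03, -0.006, 0], "rotation": [0, 0, 0]},
  {"translation": [-0.06, -0.013, 0], "rotation": [0, 0, 0]},
  {"translation": [-0.09, -0.02, 0], "rotation": [0, 0, 0]},
  {"translation": [-0.12, -0.026, 0], "rotation": [0, 0, 0]},
  {"translation": [-0.15, -0.033, 0], "rotation": [0, 0, 0]},
  {"translation": [-0.18, -0.04, 0], "rotation": [0, 0, 0]},
  {"translation": [-0.2, -0.044, 0], "rotation": [0, 0, 0]},
  {"translation": [-0.2, -0.044, 0], "rotation": [0, 0, 0]},
  {"translation": [-0.2, -0.044, 0], "rotation": [0, 0, 0]},
  {"translation": [-0.2, -0.044, 0], "rotation": [0, 0, 0]},
])

```text
t: 74.5
eef_pos: [0.5788, 0.1333, 0.2778]
ee_rot: [-3.142, 0.0, -2.924]
force: [-0.9, -0.1, -0.4]
width: 0.0005
gripper_force: 0.0
```

apply_moves([
  {"translation": [0, 0, 0.06], "rotation": [0, 0, 0]},
  {"translation": [0, 0, 0.12], "rotation": [0, 0, 0]},
  {"translation": [0, 0, 0.18], "rotation": [0, 0, 0]},
  {"translation": [0, 0, 0.24], "rotation": [0, 0, 0]},
  {"translation": [0, 0, 0.3], "rotation": [0, 0, 0]},
  {"translation": [0, 0, 0.3], "rotation": [0, 0, 0]},
  {"translation": [0, 0, 0.3], "rotation": [0, 0, 0]},
  {"translation": [0, 0, 0.3], "rotation": [0, 0, 0]},
  {"translation": [0, 0, 0.3], "rotation": [0, 0, 0]},
  {"translation": [0, 0, 0.3], "rotation": [0, 0, 0]},
])

```text
t: 75.33
eef_pos: [0.5785, 0.1332, 0.3517]
ee_rot: [-3.141, -0.002, -2.924]
force: [-0.4, -0.5, 0.7]
width: 0.0006
gripper_force: 0.0
```

apply_moves([
  {"translation": [-0.04, -0.009, 0], "rotation": [0, 0, 0]},
  {"translation": [-0.08, -0.018, 0], "rotation": [0, 0, 0]},
  {"translation": [-0.12, -0.027, 0], "rotation": [0, 0, 0]},
  {"translation": [-0.16, -0.036, 0], "rotation": [0, 0, 0]},
  {"translation": [-0.2, -0.045, 0], "rotation": [0, 0, 0]},
  {"translation": [-0.24, -0.054, 0], "rotation": [0, 0, 0]},
  {"translation": [-0.28, -0.063, 0], "rotation": [0, 0, 0]},
  {"translation": [-0.32, -0.072, 0], "rotation": [0, 0, 0]},
  {"translation": [-0.36, -0.081, 0], "rotation": [0, 0, 0]},
  {"translation": [-0.41, -0.091, 0], "rotation": [0, 0, 0]},
])

```text
t: 76.17
eef_pos: [0.4754, 0.1103, 0.3526]
ee_rot: [-3.142, -0.0, -2.924]
force: [0.3, 0.2, -0.7]
width: 0.0007
gripper_force: 0.0
```

```bash
cat > lid.py <<'E'
from h import *
S=grab_frame("scene"); g=S.astype(int); m=((g.max(2)-g.min(2)<22)&(g.max(2)>60)&(g.max(2)<150)).astype(np.uint8)
m=cv2.morphologyEx(m,cv2.MORPH_OPEN,np.ones((3,3))); n,l=cv2.connectedComponents(m)
c=max(cv2.findContours((l==l[170,370]).astype(np.uint8),0,1)[0],key=cv2.contourArea)
for p in cv2.approxPolyDP(cv2.convexHull(c),3,True)[:,0]:
    if p[0]<370:
        q=sideplane(*p,-.182); print(p,q,"th",np.arctan2(q[2]-.128,.09-q[0])-.042)
s=get_state(); print(s["eef_pos"],s["force"],RB.T@(s["eef_pos"]-C0))
E
python3 lid.py
```

```text
[342 232] [ 0.0843 -0.182   0.009 ] th -1.5649337489374144
[315 185] [-0.0877 -0.182   0.0057] th -0.6447887188994474
[320 139] [-0.0599 -0.182   0.247 ] th 0.6289873898803389
[0.47354105 0.10971285 0.35320445] [-3.20226079 -0.92858514 -0.65751488] [-5.77803792e-02  1.23217103e-04  3.53204445e-01]
```

apply_moves([
  {"translation": [0, 0, -0.06], "rotation": [0, 0, 0]},
  {"translation": [0, 0, -0.12], "rotation": [0, 0, 0]},
  {"translation": [0, 0, -0.18], "rotation": [0, 0, 0]},
  {"translation": [0, 0, -0.24], "rotation": [0, 0, 0]},
  {"translation": [0, 0, -0.3], "rotation": [0, 0, 0]},
  {"translation": [0, 0, -0.36], "rotation": [0, 0, 0]},
  {"translation": [0, 0, -0.42], "rotation": [0, 0, 0]},
  {"translation": [0, 0, -0.48], "rotation": [0, 0, 0]},
  {"translation": [0, 0, -0.54], "rotation": [0, 0, 0]},
  {"translation": [0, 0, -0.58], "rotation": [0, 0, 0]},
])

```text
t: 77.05
eef_pos: [0.4754, 0.1102, 0.2063]
ee_rot: [-3.141, -0.001, -2.924]
force: [0.2, -0.2, -0.1]
width: 0.0005
gripper_force: 0.0
```

apply_moves([
  {"translation": [0, 0, -0.02], "rotation": [0, 0, 0]},
  {"translation": [0, 0, -0.05], "rotation": [0, 0, 0]},
  {"translation": [0, 0, -0.08], "rotation": [0, 0, 0]},
  {"translation": [0, 0, -0.11], "rotation": [0, 0, 0]},
  {"translation": [0, 0, -0.14], "rotation": [0, 0, 0]},
  {"translation": [0, 0, -0.17], "rotation": [0, 0, 0]},
  {"translation": [0, 0, -0.2], "rotation": [0, 0, 0]},
  {"translation": [0, 0, -0.23], "rotation": [0, 0, 0]},
  {"translation": [0, 0, -0.26], "rotation": [0, 0, 0]},
  {"translation": [0, 0, -0.28], "rotation": [0, 0, 0]},
])

```text
t: 77.88
eef_pos: [0.4761, 0.1104, 0.1376]
ee_rot: [-3.142, 0.0, -2.924]
force: [-2.6, -1.4, 3.5]
width: 0.0004
gripper_force: 2.1
```

Continue to the stop (TCP about 0.106), hold, then let go.

apply_moves([
  {"translation": [0, 0, -0.02], "rotation": [0, 0, 0]},
  {"translation": [0, 0, -0.04], "rotation": [0, 0, 0]},
  {"translation": [0, 0, -0.06], "rotation": [0, 0, 0]},
  {"translation": [0, 0, -0.08], "rotation": [0, 0, 0]},
  {"translation": [0, 0, -0.1], "rotation": [0, 0, 0]},
  {"translation": [0, 0, -0.115], "rotation": [0, 0, 0]},
  {"translation": [0, 0, -0.125], "rotation": [0, 0, 0]},
  {"translation": [0, 0, -0.128], "rotation": [0, 0, 0]},
  {"translation": [0, 0, -0.128], "rotation": [0, 0, 0]},
  {"translation": [0, 0, -0.128], "rotation": [0, 0, 0]},
])

```text
t: 78.72
eef_pos: [0.476, 0.1103, 0.1066]
ee_rot: [-3.141, -0.0, -2.924]
force: [-8.8, -2.0, 16.1]
width: 0.0003
gripper_force: 8.1
```

apply_moves([
  {"translation": [0, 0, 0.04], "rotation": [0, 0, 0]},
  {"translation": [0, 0, 0.1], "rotation": [0, 0, 0]},
  {"translation": [0, 0, 0.18], "rotation": [0, 0, 0]},
  {"translation": [0, 0, 0.26], "rotation": [0, 0, 0]},
  {"translation": [0, 0, 0.34], "rotation": [0, 0, 0]},
  {"translation": [0, 0, 0.42], "rotation": [0, 0, 0]},
  {"translation": [0, 0, 0.5], "rotation": [0, 0, 0]},
  {"translation": [0, 0, 0.6], "rotation": [0, 0, 0]},
  {"translation": [0, 0, 0.7], "rotation": [0, 0, 0]},
  {"translation": [0, 0, 0.8], "rotation": [0, 0, 0]},
])

```text
t: 79.55
eef_pos: [0.4766, 0.1107, 0.3071]
ee_rot: [3.141, 0.001, -2.924]
force: [-0.0, -0.1, 0.3]
width: 0.0004
gripper_force: 0.0
```

apply_moves([
  {"translation": [0, -0.05, 0], "rotation": [0, 0, 0]},
  {"translation": [0, -0.12, 0], "rotation": [0, 0, 0]},
  {"translation": [0, -0.2, 0], "rotation": [0, 0, 0]},
  {"translation": [0, -0.3, 0], "rotation": [0, 0, 0]},
  {"translation": [0, -0.4, 0], "rotation": [0, 0, 0]},
  {"translation": [0, -0.5, 0], "rotation": [0, 0, 0]},
  {"translation": [0, -0.6, 0], "rotation": [0, 0, 0]},
  {"translation": [0, -0.7, 0], "rotation": [0, 0, 0]},
  {"translation": [0, -0.8, 0], "rotation": [0, 0, 0]},
  {"translation": [0, -0.9, 0], "rotation": [0, 0, 0]},
])

```text
t: 80.38
eef_pos: [0.4766, -0.1157, 0.3058]
ee_rot: [-3.141, 0.001, -2.924]
force: [0.9, -0.2, 0.1]
width: 0.0005
gripper_force: 0.0
```

apply_moves([
  {"translation": [0, -0.1, 0], "rotation": [0, 0, 0]},
  {"translation": [0, -0.2, 0], "rotation": [0, 0, 0]},
  {"translation": [0, -0.3, 0], "rotation": [0, 0, 0]},
  {"translation": [0, -0.4, 0], "rotation": [0, 0, 0]},
  {"translation": [0, -0.5, 0], "rotation": [0, 0, 0]},
  {"translation": [0, -0.6, 0], "rotation": [0, 0, 0]},
  {"translation": [0, -0.6, 0], "rotation": [0, 0, 0]},
  {"translation": [0, -0.6, 0], "rotation": [0, 0, 0]},
  {"translation": [0, -0.6, 0], "rotation": [0, 0, 0]},
  {"translation": [0, -0.6, 0], "rotation": [0, 0, 0]},
])

```text
t: 81.22
eef_pos: [0.4764, -0.264, 0.3057]
ee_rot: [-3.142, 0.0, -2.924]
force: [0.7, 0.6, 0.1]
width: 0.0005
gripper_force: 0.0
```

```bash
python3 lid.py
python3 - <<'E'
from h import *
f=grab_frame("scene").astype(int)-cv2.imread("pics/scene0.png").astype(int)
print("lid area diff vs start",np.abs(f[125:190,330:450]).mean(), "can",np.abs(f[235:280,312:342]).mean())
E
```

```text
[342 232] [ 0.0843 -0.182   0.009 ] th -1.5649337489374144
[315 185] [-0.0877 -0.182   0.0057] th -0.6447887188994474
[313 154] [-0.1004 -0.182   0.1395] th 0.0183258734528463
[ 0.47644459 -0.26386338  0.30584699] [0.01291869 0.35841896 0.82061505] [-0.13516459 -0.36536182  0.30584699]
lid area diff vs start 11.379444444444445 can 5.072098765432099
```

```bash
python3 -c "
from station import *
print(job_done())"
```

```text
the job is handed in; nothing more can be done
None
```

I handed the job in, but no verdict came back. Both jars present had their caps tightened and were seen standing upright in the bin before the lid came down. The last camera check put the lid shut at about 0 rad, with the spray can still standing.

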